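Serve steamed puddings under the warming lamp

TASK

Plate up the steamed puddings for keeping warm: swing the warming lamp fully up out of the way to its stop, lift the cover off the steamer by its knob and stand it aside, right way up, on the bare worktop, then stand every ramekin upright on the wooden board, with the lamp still up. Put the cover back on the steamer, properly seated inside the tray's rim. When the ramekins are all on the board, lower the lamp to 30 degrees above level, where its hood faces straight down at the board, let go and make sure that it holds there; leave the jar, the timer and the teaspoons alone and tip no ramekin over.

Things in the scene. Friction and masses are not known exactly. Their poses are not given: they have to be found in the camera images.
- board (a point): centre of the top face of the fixed wooden board, 220 mm along its x, 320 mm along its y, 8 mm thick (top face at z = 0.008). The lamp's post (foot 60 mm across) stands on it at its local (0.067, 0.120). Frame turned with the board: x away from the robot, y to the left, z up
- lamp_pivot (a point): the lamp's friction hinge, on top of the post, at the board's local (0.055, 0.120) and 105 mm above the worktop; a disc with angle marks (the longest one at 30 degrees) sits behind it. The hinge axis is the board's x; axes as the board's
- lamp_arm (a joint): angle of the lamp's arm above level, rad: 0 (lower stop) level, pointing along the board's -y over the board; 0.524 = 30 degrees, hood facing straight down, its mouth 145 mm above the worktop; 1.658 upper stop, just past upright. Stiff friction hinge (1 N m), stays where it is left; arm and hood weigh 0.3 kg. Starts low over the board
- lamp_handle (a point): middle of the lamp's dark wooden side handle: round bar 16 mm thick, 62 mm long, parallel to the hinge axis, on the robot's side of the hood (hood 91 mm across, ending 44 mm from this point). Moves with the arm: hinge + (-0.090, -0.190 cos q, 0.190 sin q) in the board's axes, q the arm's angle. The bar may turn between the fingers
- tray (a point): centre of the fixed round steamer's steel tray floor, 45 mm above the worktop. The tray's flared rim is 9 mm high, inside 190 mm across at the floor; steamer 205 mm across over the rim, 238 mm over its two side lugs
- cover_knob (a point): centre of the round wooden knob (30 mm across, 22 mm tall) on top of the steamer's loose steel cover, 103 mm above the cover's lower edge; z up. The cover is a round deep dome 180 mm across, 78 mm tall without the knob, open below, 0.35 kg; it starts on the tray floor inside the rim (about 5 mm play all round) over the ramekins
- ramekin_0_center (a point): white fluted ceramic ramekin of steamed pudding: round, 52 mm across, 44 mm tall, 0.16 kg, flat-bottomed; point at its centre, 22 mm above its underside; z up. Starts on the steamer's tray under the cover; 2 to 4 of the four are present. Grasp it across its width from above
- ramekin_1_center (a point): white fluted ceramic ramekin of steamed pudding: round, 52 mm across, 44 mm tall, 0.16 kg, flat-bottomed; point at its centre, 22 mm above its underside; z up. Starts on the steamer's tray under the cover; 2 to 4 of the four are present. Grasp it across its width from above
- ramekin_2_center (a point): white fluted ceramic ramekin of steamed pudding: round, 52 mm across, 44 mm tall, 0.16 kg, flat-bottomed; point at its centre, 22 mm above its underside; z up. Starts on the steamer's tray under the cover; 2 to 4 of the four are present. Grasp it across its width from above
- ramekin_3_center (a point): white fluted ceramic ramekin of steamed pudding: round, 52 mm across, 44 mm tall, 0.16 kg, flat-bottomed; point at its centre, 22 mm above its underside; z up. Starts on the steamer's tray under the cover; 2 to 4 of the four are present. Grasp it across its width from above
- honey: jar of honey, 58 x 62 x 99 mm, bystander behind the work; origin under its centre
- timer: white round kitchen timer, 68 x 68 x 60 mm, bystander behind the work; origin under its centre
- spoon_a: steel teaspoon, 130 x 26 x 11 mm, bystander to the right of the steamer; origin under its centre
- spoon_b: steel teaspoon, 130 x 26 x 11 mm, bystander to the right of the steamer; origin under its centre

How it is judged:
By the outcome, as a careful person would: the job done as asked, in the order asked, and still so for the second after the job is handed in, with the robot touching nothing.
Of ramekin_0, ramekin_1, ramekin_2, ramekin_3 only 2 to 4 are there at a start; the rules pass over those that are not, and their reading is None.
At some moment in a run one of ramekin_0, ramekin_1, ramekin_2, ramekin_3, cover may be knocked a few centimetres aside while the robot is not near it.
It also fails if it takes over 210 s, if anything falls off the work surface, if the arm or the gripper's body presses on something with over 40 N, if the wrist force passes 120 N, or if a joint passes its speed limit or range.

ROBOT

A 6-joint arm with a two-finger parallel gripper is mounted at the origin on a cart in front of the work surface, level with it; the furniture and walls round the work are solid. World frame = base frame: x ahead of the robot, y to its left, z up, the work surface at z = 0. Lengths are in m, angles in degrees, forces in N, time in s.
With the tool pointing down it reaches from about 0.4 to 0.825 m from the base axis. Payload 7 kg.
Tool frame: the origin (TCP) lies on the front face of the gripper's body, between the roots of the fingers; the fingertips stand 66 mm ahead of it and the grasp point (between the pads) lies 47 mm ahead of it; z points along the fingers, y is the line along which they close (so a half turn about z gives the same grasp; the last joint's range is limited). The gripper opens to 88 mm and grips with 3 to 60 N. Pads are 19 mm wide; open, the fingers measure 130 mm over their backs; the gripper's body (78 mm by 193 mm) begins 47 mm behind the grasp point.
Start: joints at [93.684, 20.546, 0.682, 0, -70.136, -16.507], TCP at [0.15, 0.658, 0.292] pointing down, gripper open.
Joint ranges: [-176.03, 176.03], [-82.01, 121.73], [-58.28, 71.71], [-173.87, 95.51], [-174.79, -0.11], [-173.66, 173.66]. Speed limits (degrees/s): [136.94, 136.94, 172.46, 180, 180, 180].

INTERFACE

Orientations are given as [roll, pitch, yaw] about the fixed x, y, z axes, in that order (R = Rz(yaw) Ry(pitch) Rx(roll)).
In Python, from plant import ctrl gives the robot as it stands.
- The arm moves only by the tool send_rows, never from a script. Its argument "deltas" is a list of rows, each a list of 2 entries, a list of its own where there are three numbers: the shift along the tool's x, y, z each as a share of 800 mm, from -1 to 1, then the turn about the tool's z as a share of 90 degrees, from -1 to 1. A call has exactly 5 rows; each row is the pose to reach, as a shift and turn from the pose commanded when the call began, along the tool's axes at that moment; what a row does not reach only later rows make up. A row lasts 1/12 s, in which the tool goes at most 41.7 mm and 7.16 degrees, less where a joint would pass 70% of its speed; a pose out of reach is approached as far as the arm can. A call with a number of a shift or a turn outside -1 to 1 is refused whole. A call with a gripper value outside its range is refused whole. "gripper" is the opening, from 0 (shut) to 1 (fully open), set as the call begins (left out, the last holds). The fingers move at their own pace and stop on an object; the grip force is fixed at half the most. Time passes only in rows, so rows that repeat a pose let the fingers close, or fill a call up. It gives the time, the measured TCP pose, the force, the opening and the grip force at its end, in the units of the state.
- ctrl.get_obs(): the state, without advancing time (a new reading comes with each control period).
- ctrl.snapshot(name): name is "scene" or "side" or "wrist"; returns a dict with "color" (384x512x3 uint8, red, green, blue), "vertical_fov" (degrees; the focal length in pixels is half the picture's height over the tangent of half this angle, whatever the lens; pixels are square), "cx", "cy" (the principal point, pixels), "k1" (the pictures are not rectified: a ray, as slopes to the right and down, at radius r is drawn at 1 + k1 r^2 times it, then the intrinsics apply), "rvec" (rotation vector, rad) and "tvec" (3), from world to camera coordinates, as OpenCV has them. Camera axes: x right, y down, z forward; pixel columns grow to the right and rows downward; lengths in m; the calibration is good to about 2 mm. A picture is of the moment at which its call begins. There is no depth.
- ctrl.close_job(): hands the job in; it is judged then, once.
Trained networks look in a picture, given as the dict that the camera call returned (one of the last four; its "shot" number tells which), for a name from the list of things; names that differ only in an ending like _2 or _b are one class to them, and where a whole thing is asked for, a point or a joint stands for the part that bears it (a point fixed in the world has none). Each returns a list of dicts, best first, with "conf" (0 to 1); they miss things now and then, are a little off and sometimes report something else, mostly with a low value. They report only what shows in the picture. A call takes as long as a camera call.
- ctrl.boxes_of(picture, thing): "xy" ([column, row] as shares, 0 to 1, of the picture: columns of its width, rows of its height, amid what is visible of it).
- ctrl.cut_out(picture, thing): "pixels" (384x512 bool, what is visible of it) and "xy" ([column, row] as shares, 0 to 1, of the picture: columns of its width, rows of its height, amid what is visible of it).
The state is a dict: "clock": time; "joint_pos": joint angles; "qvel": joint speeds; "tau": joint torques, N m; "tool_pos": TCP position; "orientation": TCP orientation; "force": force on the tool from outside, world axes, zero at the start; "moment": the same for the moment, N m; "opening": finger opening in m; "gripper_force": force on a finger pad.
Only numpy, scipy, OpenCV 4.12 (cv2) and the standard library are available. Lean on these libraries where they do the work, as an engineer would, in place of code of your own. Each camera call takes 0.05 s, during which the arm holds its last target. There are 200 camera calls.

## Working session

There is one attempt and no reset: what is moved stays moved. The work goes in short steps, Python scripts to look and compute and a tool call to move; the robot and the scene stay as the last step left them, time stands still between calls to the robot, and variables do not carry over. Pictures are saved under pics/ and viewed, at most 14 in all, crops included, and the job is handed in when it is done.

Besides the shell and the picture viewer there is one more tool, called by a JSON object that holds its "op" and its "data". send_rows: Moves the arm, as the interface text tells. Shift numbers are shares of 800 mm and turn numbers shares of 90 degrees, none past 1 either way. Its arguments: {"type":"object","properties":{"deltas":{"type":"array","items":{"type":"array"}},"gripper":{"type":"number"}},"required":["deltas"]}

```bash
ls; mkdir -p pics
cat > h.py <<'E'
import numpy as np, cv2
from plant import ctrl
from scipy.spatial.transform import Rotation as Ro
def cam(p):
    h,w=p["color"].shape[:2]; f=h/2/np.tan(np.radians(p["vertical_fov"])/2)
    K=np.array([[f,0,p["cx"]],[0,f,p["cy"]],[0,0,1]]); D=np.array([p["k1"],0,0,0,0.])
    R=cv2.Rodrigues(np.array(p["rvec"],float))[0]; t=np.array(p["tvec"],float).ravel()
    return K,D,R,t
def toz(p,uv,z):
    K,D,R,t=cam(p); n=cv2.undistortPoints(np.array(uv,float).reshape(-1,1,2),K,D).reshape(-1,2)
    d=np.c_[n,np.ones(len(n))]@R; o=-R.T@t
    return o+d*((z-o[2])/d[:,2])[:,None]
def proj(p,X):
    K,D,R,t=cam(p); return cv2.projectPoints(np.array(X,float).reshape(-1,1,3),cv2.Rodrigues(R)[0],t,K,D)[0].reshape(-1,2)
def save(p,n,box=None,s=1):
    im=p["color"][:,:,::-1]
    if box: im=im[box[1]:box[3],box[0]:box[2]]
    cv2.imwrite("pics/"+n+".png",cv2.resize(im,None,fx=s,fy=s))
def px(d): return np.array(d["xy"])*[512,384]
def tri(obs):
    A=[];b=[]
    for p,uv in obs:
        K,D,R,t=cam(p); n=cv2.undistortPoints(np.array(uv,float).reshape(1,1,2),K,D).ravel()
        for i in (0,1): A.append(R[i]-n[i]*R[2]); b.append(n[i]*t[2]-t[i])
    x,r,_,_=np.linalg.lstsq(np.array(A),np.array(b),rcond=None); return x,r
E
python3 - <<'E'
from h import *
np.set_printoptions(precision=3,suppress=True)
o=ctrl.get_obs(); print(o)
P={n:ctrl.snapshot(n) for n in("scene","side","wrist")}
for n,p in P.items():
    save(p,n+"0")
    for th in("board","lamp_pivot","lamp_handle","tray","cover_knob","ramekin_0_center","honey","timer","spoon_a"):
        print(n,th,[(px(d).round(1),round(d["conf"],2)) for d in ctrl.boxes_of(p,th)][:4])
for a,zs in(("cover_knob",0),("lamp_handle",0),("lamp_pivot",0)):
    try: print(a,tri([(P[n],px(ctrl.boxes_of(P[n],a)[0])) for n in("scene","side")]))
    except Exception as e: print(a,e)
cv2.imwrite("pics/both0.png",cv2.resize(np.hstack([P["scene"]["color"],P["side"]["color"]])[:,:,::-1],(800,300)))
E
```

```text
pics
{'clock': 0.0, 'joint_pos': array([ 93.684,  20.591,   0.632,  -0.019, -70.137, -16.507]), 'qvel': array([-0.014,  0.039,  0.091,  0.016, -0.061,  0.066]), 'tau': array([ -0.   , -58.271,  29.306,   6.997,   0.007,  -0.   ]), 'tool_pos': array([0.15 , 0.658, 0.291]), 'orientation': array([179.904,  -0.01 , -12.83 ]), 'force': array([-0.17 ,  0.079, -0.749]), 'moment': array([0.009, 0.018, 0.014]), 'gripper_force': 0.0, 'opening': 0.08786265654228362}
scene board [(array([205.2, 181.4]), 0.57)]
scene lamp_pivot [(array([205.2, 180.6]), 0.71)]
scene lamp_handle [(array([212.9, 157.9]), 0.9)]
scene tray [(array([286.9, 252.9]), 0.7)]
scene cover_knob [(array([292.4, 225.7]), 0.85), (array([375.4, 291.8]), 0.57), (array([204.3, 181.2]), 0.28)]
scene ramekin_0_center []
scene honey [(array([264.4, 179. ]), 0.66), (array([342.1, 280.9]), 0.39)]
scene timer [(array([292.5, 193.5]), 0.51)]
scene spoon_a [(array([375. , 294.6]), 0.61), (array([343.2, 278.6]), 0.43)]
side board [(array([213.6, 172.2]), 0.56)]
side lamp_pivot [(array([221.3, 152.1]), 0.65), (array([209.7, 176.8]), 0.57)]
side lamp_handle [(array([220.8, 153.9]), 0.62)]
side tray [(array([275.6, 255.3]), 0.61)]
side cover_knob [(array([277.4, 229.9]), 0.95)]
side ramekin_0_center []
side honey [(array([268.1, 184.9]), 0.94)]
side timer [(array([289.1, 201.9]), 0.66), (array([214.2, 174.6]), 0.18)]
side spoon_a []
wrist board []
wrist lamp_pivot []
wrist lamp_handle []
wrist tray []
wrist cover_knob []
wrist ramekin_0_center []
wrist honey []
wrist timer []
wrist spoon_a []
cover_knob (array([ 0.444, -0.271,  0.063]), array([0.]))
lamp_handle (array([0.493, 0.193, 0.109]), array([0.]))
lamp_pivot (array([ 0.73 ,  0.629, -0.234]), array([0.003]))
```

View pics/both0.png

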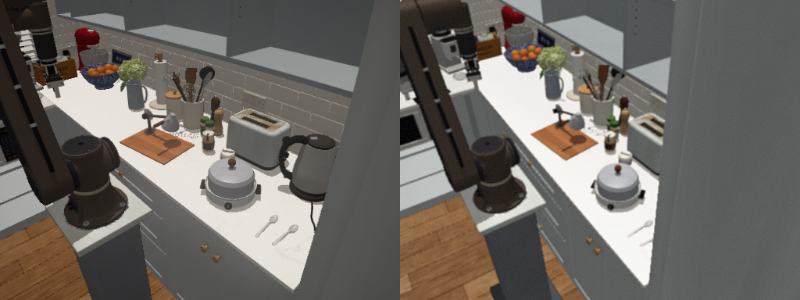

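Run:
```python
from h import *
P={n:ctrl.snapshot(n) for n in("scene","side","wrist")}
for n,p in P.items():
    K,D,R,t=cam(p); print(n,-R.T@t,R[2],K[0,0],D[0])
    for b in("timer","honey","lamp_arm","cover_knob"):
        c=ctrl.cut_out(p,b)
        if c: ys,xs=np.nonzero(c[0]["pixels"]); print(b,c[0]["conf"],xs.min(),xs.max(),ys.min(),ys.max())
a=P["scene"]["color"][110:310,130:410,::-1]; b=P["side"]["color"][110:310,130:410,::-1]
cv2.imwrite("pics/c0.png",np.vstack([cv2.resize(a,(420,300),interpolation=3),cv2.resize(b,(420,300),interpolation=3)]))
```

```text
scene [-0.29243935 -0.90992103  0.79570849] [ 0.5772839   0.62329563 -0.52749015] 391.73251966626043 -0.0849285834714858
timer 0.62 282 300 190 203
honey 0.57 258 274 167 195
lamp_arm 0.78 182 227 144 167
cover_knob 0.68 265 324 202 254
side [-0.25188188 -1.24931963  1.12506535] [ 0.4252541   0.68527987 -0.59122792] 470.33242314410467 -0.06973884001814308
timer 0.59 279 296 194 209
honey 0.62 261 275 169 196
lamp_arm 0.91 195 236 139 166
cover_knob 0.64 252 305 210 257
wrist [0.22914332 0.63858802 0.38412966] [-0.29135543  0.06652824 -0.9542987 ] 312.26763803473375 -0.03740228458614244
```

View pics/c0.png

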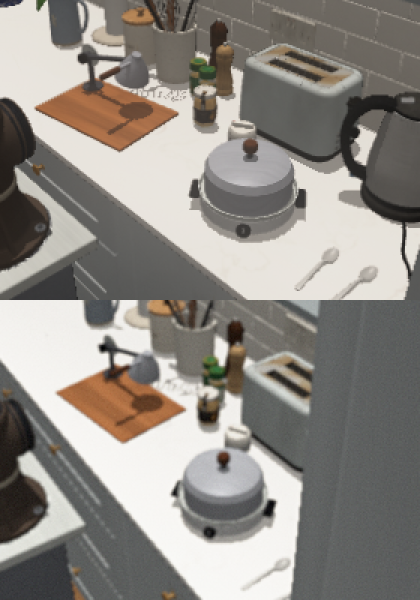

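Run:
```python
from h import *
np.set_printoptions(precision=3,suppress=True)
P={n:ctrl.snapshot(n) for n in("scene","side")}
f=lambda x,y:(130+x/1.5,110+y/1.5)
print("knob",tri([(P["scene"],f(250,146)),(P["side"],f(223,157))]),toz(P["scene"],f(250,146),.148),toz(P["side"],f(223,157),.148))
for n,L in(("scene",[(36,107),(121,148),(178,108)]),("side",[(57,94),(123,141),(185,109)])):
    X=toz(P[n],[f(*q) for q in L],.008); print(n,X, np.linalg.norm(np.diff(X,axis=0),axis=1))
# fit board by color
from scipy.optimize import minimize
for n,p in P.items():
    hsv=cv2.cvtColor(p["color"],cv2.COLOR_RGB2HSV); m=((hsv[...,0]<15)&(hsv[...,1]>120)&(hsv[...,2]>50)).astype(np.uint8)
    k,l,s,c=cv2.connectedComponentsWithStats(m)
    u,v=map(int,f(90,115) if n=="scene" else f(110,110)); w=m*0; w[l==l[v,u]]=1 ; print(w.sum())
    ys,xs=np.nonzero(w); X=toz(p,np.c_[xs,ys],.008)[:,:2]; r=cv2.minAreaRect(X.astype(np.float32)*1000); print(n,r)
for n,uv in(("scene",f(85,58)),("side",f(107,43))): print("pivot",toz(P[n],uv,.105))
for n,uv in(("scene",f(93,90)),("side",f(125,75))): print("handle?",toz(P[n],uv,.105))
```

```text
knob (array([ 0.435, -0.291,  0.147]), array([0.])) [[ 0.433 -0.294  0.148]] [[ 0.435 -0.29   0.148]]
scene [[0.311 0.349 0.008]
 [0.361 0.041 0.008]
 [0.582 0.087 0.008]] [0.312 0.226]
side [[0.309 0.341 0.008]
 [0.36  0.046 0.008]
 [0.567 0.073 0.008]] [0.3   0.209]
2132
scene ((438.16241455078125, 210.1874237060547), (218.1143798828125, 314.7418518066406), 8.193968772888184)
2065
side ((447.19110107421875, 213.83815002441406), (226.5504608154297, 309.94696044921875), 7.916719436645508)
pivot [[0.468 0.333 0.105]]
pivot [[0.488 0.358 0.105]]
handle? [[0.381 0.17  0.105]]
handle? [[0.449 0.18  0.105]]
```

{"op": "send_rows", "data": {"deltas": [[[0.1625,0.205,-0.027],-0.237],[[0.1625,0.205,-0.027],-0.237],[[0.1625,0.205,-0.027],-0.237],[[0.1625,0.205,-0.027],-0.237],[[0.1625,0.205,-0.027],-0.237]], "gripper": 1}}

```text
clock: 3.07
tool_pos: [0.2398, 0.4694, 0.3137]
orientation: [-180.0, -0.0, 8.6]
force: [0.9, -0.6, 0.7]
opening: 0.0877
gripper_force: 0.0
```

{"op": "send_rows", "data": {"deltas": [[[0.068,0.222,-0.024],0],[[0.068,0.222,-0.024],0],[[0.068,0.222,-0.024],0],[[0.068,0.222,-0.024],0],[[0.068,0.222,-0.024],0]]}}

```text
clock: 3.48
tool_pos: [0.3201, 0.3001, 0.3338]
orientation: [-179.9, -0.1, 8.5]
force: [-0.4, 0.5, -0.2]
opening: 0.0876
gripper_force: 0.0
```

{"op": "send_rows", "data": {"deltas": [[[0.068,0.222,-0.024],0],[[0.068,0.222,-0.024],0],[[0.068,0.222,-0.024],0],[[0.068,0.222,-0.024],0],[[0.068,0.222,-0.024],0]]}}

```text
clock: 3.9
tool_pos: [0.4002, 0.1329, 0.353]
orientation: [-180.0, -0.1, 8.4]
force: [0.0, 0.2, -0.3]
opening: 0.0877
gripper_force: 0.0
```

Run:
```python
from h import *
np.set_printoptions(precision=3,suppress=True)
o=ctrl.get_obs(); print(o["clock"],o["tool_pos"],o["orientation"])
p=ctrl.snapshot("wrist"); save(p,"w1"); print(ctrl.boxes_of(p,"lamp_handle"),ctrl.boxes_of(p,"lamp_pivot"))
```

```text
3.9 [0.4   0.133 0.353] [-179.976   -0.089    8.447]
[{'xy': [0.4408, 0.1922], 'conf': 0.75}] [{'xy': [0.7861, 0.0568], 'conf': 0.32}]
```

View pics/w1.png

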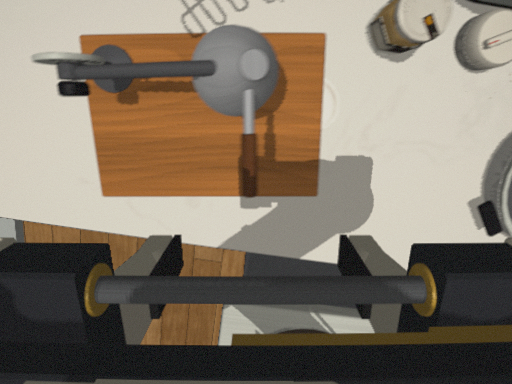

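Run:
```python
from h import *
np.set_printoptions(precision=4,suppress=True)
p=ctrl.snapshot("wrist")
X=toz(p,[(81,35),(325,33),(317,196),(104,196)],.008)[:,:2]; c=X.mean(0); print(X,c)
e1=((X[0]+X[1])-(X[2]+X[3]))/2; e2=((X[0]+X[3])-(X[1]+X[2]))/2
print(np.linalg.norm(e1),np.linalg.norm(e2),np.degrees(np.arctan2(e1[1],e1[0])),np.degrees(np.arctan2(-e2[0],e2[1])))
th=np.radians(np.degrees(np.arctan2(-e2[0],e2[1]))); R=np.array([[np.cos(th),-np.sin(th)],[np.sin(th),np.cos(th)]])
for q in np.arange(0,.6,.05):
    L=np.array([.055,.12,.105])+[-.09,-.19*np.cos(q),.19*np.sin(q)]
    W=np.r_[c+R@L[:2],L[2]]; a=np.r_[c+R@(L[:2]-[.031,0]),L[2]]; print(round(q,2),W,proj(p,[W,a]).ravel())
```

```text
[[0.5269 0.3849]
 [0.5724 0.0752]
 [0.3576 0.0429]
 [0.3121 0.3537]] [0.4423 0.2142]
0.2171122943210349 0.3136123588291889 8.402694129043212 8.339576682649854
0.0 [0.4178 0.1399 0.105 ] [256.5442 158.3428 256.6432 185.5795]
0.05 [0.4177 0.1401 0.1145] [256.2196 159.9644 256.33   187.8805]
0.1 [0.4176 0.1408 0.124 ] [255.4209 161.6726 255.5562 190.3004]
0.15 [0.4175 0.142  0.1334] [254.1096 163.4698 254.2857 192.842 ]
0.2 [0.4172 0.1436 0.1427] [252.2448 165.3582 252.4801 195.5077]
0.25 [0.4169 0.1457 0.152 ] [249.7831 167.3396 250.099  198.2993]
0.3 [0.4166 0.1483 0.1611] [246.6789 169.4154 247.0999 201.2176]
0.35 [0.4161 0.1513 0.1702] [242.8846 171.586  243.4392 204.2625]
0.4 [0.4156 0.1547 0.179 ] [238.3513 173.8515 239.0719 207.4327]
0.45 [0.415  0.1586 0.1876] [233.0291 176.2106 233.9527 210.7253]
0.5 [0.4144 0.1629 0.1961] [226.8683 178.6609 228.0366 214.1356]
0.55 [0.4137 0.1676 0.2043] [219.8202 181.1985 221.2801 217.6569]
```

{"op": "send_rows", "data": {"deltas": [[[0.0105,-0.011,0.05],0],[[0.0105,-0.011,0.1],0],[[0.0105,-0.011,0.15],0],[[0.0105,-0.011,0.19],0],[[0.0105,-0.011,0.2],0]]}}

```text
clock: 4.52
tool_pos: [0.4037, 0.1452, 0.1874]
orientation: [179.8, 0.4, 8.5]
force: [-0.7, -0.6, -0.4]
opening: 0.0878
gripper_force: 0.0
```

{"op": "send_rows", "data": {"deltas": [[[0,0,0],0],[[0,0,0],0],[[0,0,0],0],[[0,0,0],0],[[0,0,0],0]], "gripper": 0}}

```text
clock: 4.93
tool_pos: [0.4071, 0.1466, 0.1935]
orientation: [-179.9, -0.1, 8.5]
force: [-0.1, 0.6, 0.7]
opening: 0.0601
gripper_force: 0.0
```

{"op": "send_rows", "data": {"deltas": [[[0,0,0],0],[[0,0,0],0],[[0,0,0],0],[[0,0,0],0],[[0,0,0],0]]}}

```text
clock: 5.35
tool_pos: [0.4065, 0.1459, 0.192]
orientation: [-180.0, -0.0, 8.5]
force: [-0.0, 0.5, 0.3]
opening: 0.0265
gripper_force: 0.0
```

Run:
```python
from h import *
np.set_printoptions(precision=4,suppress=True)
o=ctrl.get_obs(); print(o["clock"],o["tool_pos"],o["orientation"],o["opening"],o["gripper_force"],o["force"])
p=ctrl.snapshot("wrist"); save(p,"w2")
c=np.array([.4423,.2142]); th=np.radians(8.35); R=np.array([[np.cos(th),-np.sin(th)],[np.sin(th),np.cos(th)]])
L=R.T@(o["tool_pos"][:2]-c); print(L, "q from y:",np.arccos((.12-L[1])/.19))
```

```text
5.35 [0.4065 0.1459 0.192 ] [-179.9978   -0.0035    8.5005] 0.02649616807707174 0.0 [-0.0005  0.5487  0.2893]
[-0.0453 -0.0623] q from y: 0.2849073764471956
```

View pics/w2.png

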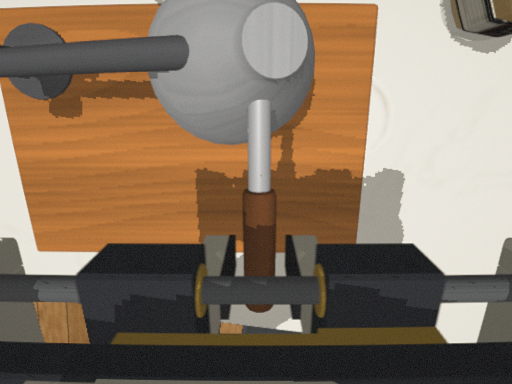

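{"op": "send_rows", "data": {"deltas": [[[0,0,0],0],[[0,0,0],0],[[0,0,0],0],[[0,0,0],0],[[0,0,0],0]]}}

```text
clock: 5.82
tool_pos: [0.4064, 0.1463, 0.1919]
orientation: [-180.0, -0.0, 8.5]
force: [-3.2, 4.5, -0.5]
opening: 0.0148
gripper_force: 30.0
```

Run:
```python
from h import *
np.set_printoptions(precision=4,suppress=True)
o=ctrl.get_obs(); print(o["tool_pos"],o["opening"],o["gripper_force"],o["force"])
c=np.array([.4423,.2142]); th=np.radians(8.35); R=np.array([[np.cos(th),-np.sin(th)],[np.sin(th),np.cos(th)]])
L=R.T@(o["tool_pos"][:2]-c); dz=o["tool_pos"][2]-.047-.105
print(L, dz,np.arctan2(dz,.12-L[1]),np.hypot(dz,.12-L[1]))
q0=.22
for q in np.arange(.22,1.7,.0953): print(round(q,3),((-.19*(np.cos(q0)-np.cos(q)))/.8).round(4),(-.19*(np.sin(q)-np.sin(q0))/.8).round(4))
```

```text
[0.4064 0.1463 0.1919] 0.01479415069167194 29.99955654144287 [-3.2141  4.4535 -0.4936]
[-0.0453 -0.0619] 0.03993544168113593 0.21607311137888452 0.18626977997365593
0.22 -0.0 -0.0
0.315 -0.006 -0.0218
0.411 -0.014 -0.043
0.506 -0.024 -0.0633
0.601 -0.0359 -0.0825
0.697 -0.0496 -0.1005
0.792 -0.0649 -0.1172
0.887 -0.0818 -0.1323
0.982 -0.1 -0.1457
1.078 -0.1194 -0.1574
1.173 -0.1398 -0.1671
1.268 -0.161 -0.1749
1.364 -0.1829 -0.1806
1.459 -0.2053 -0.1842
1.554 -0.2278 -0.1856
1.65 -0.2504 -0.1849
```

{"op": "send_rows", "data": {"deltas": [[[0,-0.006,-0.0218],0],[[0,-0.014,-0.043],0],[[0,-0.024,-0.0633],0],[[0,-0.0359,-0.0825],0],[[0,-0.0496,-0.1005],0]]}}

```text
clock: 6.23
tool_pos: [0.4007, 0.1844, 0.2724]
orientation: [179.9, 0.0, 8.5]
force: [8.3, -1.1, -10.4]
opening: 0.0151
gripper_force: 30.0
```

{"op": "send_rows", "data": {"deltas": [[[0,-0.0153,-0.0167],0],[[0,-0.0322,-0.0318],0],[[0,-0.0504,-0.0452],0],[[0,-0.0698,-0.0569],0],[[0,-0.0902,-0.0666],0]]}}

```text
clock: 6.65
tool_pos: [0.3905, 0.2528, 0.3277]
orientation: [179.5, -0.0, 8.5]
force: [1.2, -17.8, 15.0]
opening: 0.0151
gripper_force: 30.0
```

```bash
cat >> h.py <<'E'
BC=np.array([.4423,.2142]); th=np.radians(8.35); BR=np.array([[np.cos(th),-np.sin(th)],[np.sin(th),np.cos(th)]])
def st():
    o=ctrl.get_obs(); L=BR.T@(o["tool_pos"][:2]-BC); dz=o["tool_pos"][2]-.152
    print("t",o["clock"],"tcp",o["tool_pos"].round(4),"yaw",o["orientation"].round(1),"op",round(o["opening"],4),"gf",o["gripper_force"],"F",o["force"].round(1),"boardL",L.round(4),"q",np.arctan2(dz,.12-L[1]),"r",np.hypot(dz,.12-L[1])); return o
E
python3 -c "
from h import *
st()"
```

```text
t 6.65 tcp [0.3905 0.2528 0.3277] yaw [179.5  -0.    8.5] op 0.0151 gf 30.002177953720093 F [  1.2 -17.8  15. ] boardL [-0.0456  0.0457] q 1.170471062482477 r 0.19074902677092725
```

Going well; finish to the stop with a slight overpush.

{"op": "send_rows", "data": {"deltas": [[[0,-0.0212,-0.0078],0],[[0,-0.0431,-0.0135],0],[[0,-0.0655,-0.0171],0],[[0,-0.088,-0.0185],0],[[0,-0.1106,-0.0178],0]]}}

```text
clock: 7.07
tool_pos: [0.3774, 0.3425, 0.3413]
orientation: [179.8, -0.1, 8.5]
force: [1.6, -8.3, 7.3]
opening: 0.015
gripper_force: 30.0
```

{"op": "send_rows", "data": {"deltas": [[[0,-0.006,0.0006],0],[[0,-0.009,0.0008],0],[[0,-0.009,0.0008],0],[[0,-0.009,0.0008],0],[[0,-0.009,0.0008],0]]}}

```text
clock: 7.48
tool_pos: [0.3769, 0.3465, 0.3408]
orientation: [179.5, -0.0, 8.5]
force: [1.5, -17.5, 13.6]
opening: 0.0152
gripper_force: 30.0
```

```bash
python3 -c "
from h import *
st(); p=ctrl.snapshot('side'); save(p,'s3',(130,80,340,290),2)"
```

```text
t 7.4833 tcp [0.3769 0.3465 0.3408] yaw [179.5  -0.    8.5] op 0.0152 gf 30.00365138053894 F [  1.5 -17.5  13.6] boardL [-0.0455  0.1404] q 1.678187220777032 r 0.1898707637971552
```

View pics/s3.png

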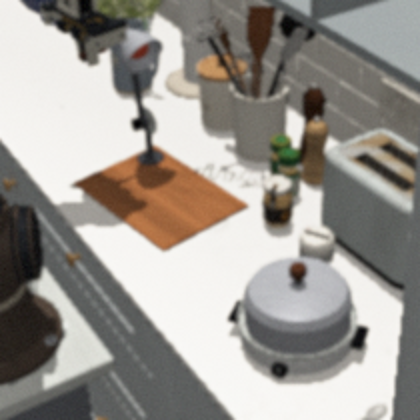

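{"op": "send_rows", "data": {"deltas": [[[0,-0.006,0.0006],0],[[0,-0.01,0.001],0],[[0,-0.01,0.001],0],[[0,-0.01,0.001],0],[[0,-0.01,0.001],0]]}}

```text
clock: 7.95
tool_pos: [0.3767, 0.3475, 0.3406]
orientation: [178.7, 0.0, 8.4]
force: [7.4, -44.7, 26.8]
opening: 0.0153
gripper_force: 30.0
```

{"op": "send_rows", "data": {"deltas": [[[0,0,0],0],[[0,0,0],0],[[0,0,0],0],[[0,0,0],0],[[0,0,0],0]], "gripper": 1}}

```text
clock: 8.37
tool_pos: [0.375, 0.358, 0.3387]
orientation: [180.0, -0.0, 8.5]
force: [0.1, 0.1, -0.2]
opening: 0.0432
gripper_force: 0.0
```

{"op": "send_rows", "data": {"deltas": [[[0,0,-0.0],0],[[0,0,0],0],[[0,0,-0.03],0],[[0,0,-0.06],0],[[0,0,-0.1],0]]}}

```text
clock: 8.78
tool_pos: [0.374, 0.359, 0.4175]
orientation: [179.8, 0.1, 8.5]
force: [1.2, 1.4, 0.2]
opening: 0.076
gripper_force: 0.0
```

```bash
python3 -c "
from h import *
st(); p=ctrl.snapshot('wrist'); save(p,'w3')"
```

```text
t 8.7833 tcp [0.374  0.359  0.4175] yaw [1.798e+02 1.000e-01 8.500e+00] op 0.076 gf 0.0 F [1.2 1.4 0.2] boardL [-0.0465  0.1532] q 1.6951080670480656 r 0.2675924149279307
```

{"op": "send_rows", "data": {"deltas": [[[0.045,0.234,0],0],[[0.045,0.234,0],0],[[0.045,0.234,0],0],[[0.045,0.234,0],0],[[0.045,0.234,0],0]]}}

```text
clock: 9.25
tool_pos: [0.4382, 0.1767, 0.4185]
orientation: [180.0, -0.0, 8.5]
force: [-0.4, 0.2, -0.4]
opening: 0.0877
gripper_force: 0.0
```

{"op": "send_rows", "data": {"deltas": [[[0.045,0.234,0],0],[[0.045,0.234,0],0],[[0.045,0.234,0],0],[[0.045,0.234,0],0],[[0.045,0.234,0],0]]}}

```text
clock: 9.67
tool_pos: [0.5018, -0.0033, 0.4182]
orientation: [180.0, 0.0, 8.5]
force: [0.4, 0.6, 0.1]
opening: 0.088
gripper_force: 0.0
```

{"op": "send_rows", "data": {"deltas": [[[-0.068,0.175,0.05],0],[[-0.068,0.175,0.05],0],[[-0.068,0.175,0.05],0],[[-0.068,0.175,0.05],0],[[-0.068,0.175,0.05],0]]}}

```text
clock: 10.08
tool_pos: [0.4663, -0.1504, 0.3764]
orientation: [-180.0, 0.2, 8.3]
force: [-0.4, 0.7, 0.1]
opening: 0.0874
gripper_force: 0.0
```

{"op": "send_rows", "data": {"deltas": [[[-0.068,0.175,0.06],0],[[-0.068,0.175,0.06],0],[[-0.068,0.175,0.06],0],[[-0.068,0.175,0.06],0],[[-0.068,0.175,0.06],0]]}}

```text
clock: 10.5
tool_pos: [0.4334, -0.2966, 0.3275]
orientation: [-179.9, 0.2, 8.3]
force: [-0.5, 0.4, -0.4]
opening: 0.0879
gripper_force: 0.0
```

```bash
python3 -c "
from h import *
st(); p=ctrl.snapshot('wrist'); save(p,'w4')
for t in('cover_knob','tray','timer','honey'): print(t,[(px(d),d['conf']) for d in ctrl.boxes_of(p,t)])"
```

```text
t 10.5 tcp [ 0.4334 -0.2966  0.3275] yaw [-179.9    0.2    8.3] op 0.0879 gf 0.0 F [-0.5  0.4 -0.4] boardL [-0.083  -0.5041] q 0.27417050913337304 r 0.6483395866811776
cover_knob [(array([257.3824, 170.496 ]), 0.71)]
tray [(array([280.8832,  98.6112]), 0.56), (array([35.3792, 10.4832]), 0.42)]
timer [(array([134.6048,  16.896 ]), 0.96)]
honey [(array([32.512 ,  7.9872]), 0.8)]
```

View pics/w4.png

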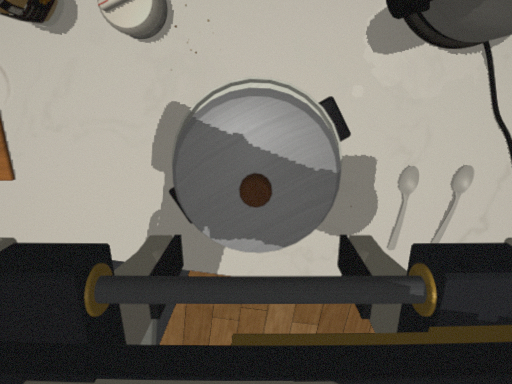

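```bash
python3 -c "
from h import *
p=ctrl.snapshot('wrist'); K=toz(p,[(256,190)],.157)[0]; print(K)
print('timer',toz(p,[(134.6,17)],.04),'honey',toz(p,[(32,8)],.05),'board edge',toz(p,[(14,180),(0,112)],.008))
o=st(); print(BR.T@(K-o['tool_pos'])[:2]*[1,-1]/.8)"
```

```text
[ 0.43895519 -0.29021446  0.157     ]
timer [[ 0.58245767 -0.13172735  0.04      ]] honey [[ 0.5754742  -0.02283661  0.05      ]] board edge [[0.35975953 0.04344555 0.008     ]
 [0.4517045  0.05546199 0.008     ]]
t 10.8 tcp [ 0.4357 -0.2926  0.3309] yaw [ 1.8e+02 -1.0e-01  8.6e+00] op 0.0874 gf 0.0 F [ 0.8  1.5 -0.2] boardL [-0.0802 -0.5005] q 0.28074787678710256 r 0.6457888003642355
[ 0.00451502 -0.00240443]
```

{"op": "send_rows", "data": {"deltas": [[[0.0045,-0.0024,0.045],0],[[0.0045,-0.0024,0.09],0],[[0.0045,-0.0024,0.13],0],[[0.0045,-0.0024,0.155],0],[[0.0045,-0.0024,0.164],0]]}}

```text
clock: 11.22
tool_pos: [0.4373, -0.2895, 0.1965]
orientation: [-179.9, 0.2, 8.6]
force: [-0.5, 0.2, 0.7]
opening: 0.0876
gripper_force: 0.0
```

{"op": "send_rows", "data": {"deltas": [[[0,0,0],0],[[0,0,0],0],[[0,0,0],0],[[0,0,0],0],[[0,0,0],0]], "gripper": 0}}

```text
clock: 11.63
tool_pos: [0.4389, -0.2912, 0.2006]
orientation: [179.9, -0.1, 8.5]
force: [0.0, -0.8, 0.2]
opening: 0.0599
gripper_force: 0.0
```

{"op": "send_rows", "data": {"deltas": [[[0,0,0],0],[[0,0,0],0],[[0,0,0],0],[[0,0,0],0],[[0,0,0],0]]}}

```text
clock: 12.05
tool_pos: [0.4383, -0.2912, 0.1993]
orientation: [180.0, -0.0, 8.5]
force: [-0.4, 0.1, 0.8]
opening: 0.0287
gripper_force: 30.0
```

```bash
python3 -c "
from h import *
st()"
```

```text
t 12.05 tcp [ 0.4383 -0.2912  0.1993] yaw [180.   -0.    8.5] op 0.0287 gf 30.00580682610007 F [-0.4  0.1  0.8] boardL [-0.0773 -0.4995] q 0.07621148753002857 r 0.6212562511539493
```

{"op": "send_rows", "data": {"deltas": [[[0,0,-0.015],0],[[0,0,-0.04],0],[[0,0,-0.075],0],[[0,0,-0.11],0],[[0,0,-0.1375],0]]}}

```text
clock: 12.47
tool_pos: [0.438, -0.291, 0.3105]
orientation: [-180.0, 0.0, 8.5]
force: [0.9, -0.6, -4.3]
opening: 0.0284
gripper_force: 30.0
```

{"op": "send_rows", "data": {"deltas": [[[0.003,-0.03,0],0],[[0.007,-0.07,0],0],[[0.011,-0.115,0],0],[[0.015,-0.16,0],0],[[0.018,-0.2,0],0]]}}

```text
clock: 12.88
tool_pos: [0.4277, -0.1291, 0.3084]
orientation: [-179.9, 0.1, 8.5]
force: [0.4, 0.3, -4.3]
opening: 0.0281
gripper_force: 30.0
```

{"op": "send_rows", "data": {"deltas": [[[0.004,-0.04,0],0],[[0.007,-0.07,0],0],[[0.008,-0.0855,0],0],[[0.008,-0.0855,0],0],[[0.008,-0.0855,0],0]]}}

```text
clock: 13.3
tool_pos: [0.4245, -0.0615, 0.3087]
orientation: [-180.0, 0.1, 8.6]
force: [-0.8, 0.4, -3.9]
opening: 0.0289
gripper_force: 30.0
```

{"op": "send_rows", "data": {"deltas": [[[0,0,0.04],0],[[0,0,0.08],0],[[0,0,0.12],0],[[0,0,0.15],0],[[0,0,0.17],0]]}}

```text
clock: 13.72
tool_pos: [0.4233, -0.0633, 0.1704]
orientation: [180.0, 0.2, 8.4]
force: [-0.8, 0.3, -4.4]
opening: 0.0287
gripper_force: 30.0
```

```bash
python3 -c "
from h import *
st(); p=ctrl.snapshot('scene'); q=ctrl.snapshot('side')
a=p['color'][110:310,130:410,::-1]; b=q['color'][110:310,130:410,::-1]
cv2.imwrite('pics/c5.png',np.vstack([cv2.resize(a,(420,300),interpolation=3),cv2.resize(b,(420,300),interpolation=3)]))"
```

```text
t 13.7167 tcp [ 0.4233 -0.0633  0.1704] yaw [180.    0.2   8.4] op 0.0287 gf 29.999208554829693 F [-0.8  0.3 -4.4] boardL [-0.0591 -0.2718] q 0.04697213907406654 r 0.39225293499739144
```

View pics/c5.png

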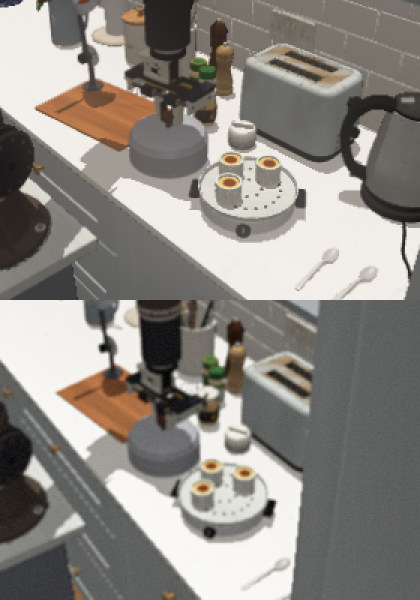

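{"op": "send_rows", "data": {"deltas": [[[0,0,0.006],0],[[0,0,0.012],0],[[0,0,0.017],0],[[0,0,0.02],0],[[0,0,0.0205],0]]}}

```text
clock: 14.23
tool_pos: [0.425, -0.0622, 0.1569]
orientation: [-180.0, -0.0, 8.5]
force: [-0.2, -0.0, -5.5]
opening: 0.0287
gripper_force: 30.0
```

{"op": "send_rows", "data": {"deltas": [[[0,0,0.0],0],[[0,0,0.0],0],[[0,0,0.0],0],[[0,0,0.0],0],[[0,0,0.0],0]]}}

```text
clock: 14.65
tool_pos: [0.4251, -0.0621, 0.157]
orientation: [-180.0, -0.0, 8.5]
force: [-0.6, -0.1, -3.9]
opening: 0.0285
gripper_force: 30.0
```

```bash
python3 -c "
from h import *
st()"
```

```text
t 14.65 tcp [ 0.4251 -0.0621  0.157 ] yaw [-180.    -0.     8.5] op 0.0285 gf 29.999363438362252 F [-0.6 -0.1 -3.9] boardL [-0.0571 -0.2709] q 0.012839656856321957 r 0.39088529471913475
```

{"op": "send_rows", "data": {"deltas": [[[0,0,0.002],0],[[0,0,0.004],0],[[0,0,0.004],0],[[0,0,0.004],0],[[0,0,0.004],0]]}}

```text
clock: 15.07
tool_pos: [0.4253, -0.062, 0.1542]
orientation: [180.0, -0.0, 8.5]
force: [-2.5, 1.3, 7.4]
opening: 0.0286
gripper_force: 30.0
```

{"op": "send_rows", "data": {"deltas": [[[0,0,0.0],0],[[0,0,0.0],0],[[0,0,0.0],0],[[0,0,0.0],0],[[0,0,0.0],0]], "gripper": 1}}

```text
clock: 15.48
tool_pos: [0.4252, -0.0621, 0.1537]
orientation: [180.0, -0.0, 8.5]
force: [-0.9, -0.1, -0.4]
opening: 0.0564
gripper_force: 0.0
```

{"op": "send_rows", "data": {"deltas": [[[0,0,0.0],0],[[0,0,-0.02],0],[[0,0,-0.07],0],[[0,0,-0.12],0],[[0,0,-0.17],0]]}}

```text
clock: 15.9
tool_pos: [0.4245, -0.0624, 0.2912]
orientation: [180.0, 0.1, 8.5]
force: [2.1, 1.0, -0.1]
opening: 0.086
gripper_force: 0.0
```

{"op": "send_rows", "data": {"deltas": [[[-0.026,0.23,-0.05],0],[[-0.026,0.23,-0.05],0],[[-0.026,0.23,-0.05],0],[[-0.026,0.23,-0.05],0],[[-0.026,0.23,-0.05],0]]}}

```text
clock: 16.32
tool_pos: [0.4317, -0.2503, 0.3306]
orientation: [179.9, -0.0, 8.5]
force: [1.3, 0.3, -0.1]
opening: 0.088
gripper_force: 0.0
```

```bash
python3 -c "
from h import *
st(); p=ctrl.snapshot('wrist'); save(p,'w6')
for t in('ramekin_0_center','tray','cover_knob'):
  for d in ctrl.cut_out(p,t): 
    ys,xs=np.nonzero(d['pixels']); print(t,px(d),d['conf'],xs.min(),xs.max(),ys.min(),ys.max(),toz(p,[px(d)],.075))"
```

```text
t 16.3167 tcp [ 0.4317 -0.2503  0.3306] yaw [179.9  -0.    8.5] op 0.088 gf 0.0 F [ 1.3  0.3 -0.1] boardL [-0.0779 -0.4581] q 0.2997227176690131 r 0.6050383561524342
ramekin_0_center [246.9888 168.8832] 0.97 227 274 141 190 [[ 0.4346212 -0.236666   0.075    ]]
tray [300.8   167.808] 0.59 205 385 83 248 [[ 0.44486648 -0.2969212   0.075     ]]
cover_knob [109.5168 150.6048] 0.8 29 188 77 223 [[ 0.43290415 -0.08060521  0.075     ]]
cover_knob [177.408  19.2  ] 0.3 141 207 0 44 [[ 0.5765613  -0.14664138  0.075     ]]
```

View pics/w6.png

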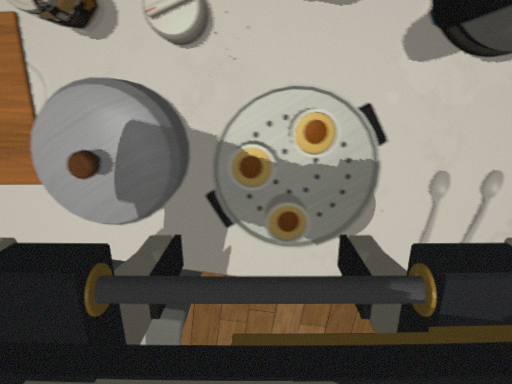

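```bash
python3 -c "
from h import *
p=ctrl.snapshot('wrist'); np.set_printoptions(precision=4,suppress=True)
im=p['color'].copy()
X=toz(p,[(315,132),(251,166),(287,222)],.089)[:,:2]; print(X)
E=toz(p,[(215,165),(382,160),(297,87),(297,247)],.054); print(E)
for a,b in((0,1),(0,2),(1,2)): d=X[a]-X[b]; print(np.linalg.norm(d),np.degrees(np.arctan2(d[1],d[0])))
o=st()
for k in X: print(BR.T@(k-o['tool_pos'][:2])*[1,-1]/.8)
# fit rim circle on bright mask of tray cut
d=ctrl.cut_out(p,'tray'); 
c=max(cv2.findContours(d[0]['pixels'].astype(np.uint8),0,1)[0],key=len).reshape(-1,2); print(cv2.minEnclosingCircle((toz(p,c,.054)[:,:2]*1000).astype(np.float32)))
"
```

```text
[[ 0.4869 -0.2992]
 [ 0.4411 -0.2378]
 [ 0.3825 -0.2875]]
[[ 0.4286 -0.195   0.054 ]
 [ 0.464  -0.3917  0.054 ]
 [ 0.5301 -0.2762  0.054 ]
 [ 0.3363 -0.3117  0.054 ]]
0.07666670313491683 -53.264633246683424
0.10509329594389706 -6.394569679823274
0.07684888157443252 40.330694435333534
t 16.5667 tcp [ 0.4314 -0.2471  0.3291] yaw [-180.     0.     8.5] op 0.0881 gf 0.0 F [-0.5 -0.2 -0.5] boardL [-0.0778 -0.4548] q 0.29895664773394515 r 0.6014630117524564
[0.0593 0.0746]
[ 0.0137 -0.0097]
[-0.0677  0.0411]
((439.77801513671875, -289.57843017578125), 113.84834289550781)
```

{"op": "send_rows", "data": {"deltas": [[[-0.02,0.012,0.0],0],[[-0.045,0.028,0.04],0],[[-0.0677,0.0411,0.08],0],[[-0.0677,0.0411,0.13],0],[[-0.0677,0.0411,0.16],0]]}}

```text
clock: 17.03
tool_pos: [0.3809, -0.2865, 0.1988]
orientation: [-179.9, 0.1, 8.5]
force: [0.2, 0.1, -0.4]
opening: 0.0877
gripper_force: 0.0
```

{"op": "send_rows", "data": {"deltas": [[[0,0,0.03],0],[[0,0,0.06],0],[[0,0,0.085],0],[[0,0,0.0975],0],[[0,0,0.0975],0]]}}

```text
clock: 17.45
tool_pos: [0.3819, -0.2862, 0.1214]
orientation: [-179.9, 0.2, 8.6]
force: [0.1, 1.1, 0.1]
opening: 0.0875
gripper_force: 0.0
```

{"op": "send_rows", "data": {"deltas": [[[0,0,0],0],[[0,0,0],0],[[0,0,0],0],[[0,0,0],0],[[0,0,0],0]], "gripper": 0}}

```text
clock: 17.87
tool_pos: [0.3834, -0.2877, 0.1244]
orientation: [180.0, -0.1, 8.5]
force: [0.1, -0.6, -0.2]
opening: 0.0597
gripper_force: 0.0
```

{"op": "send_rows", "data": {"deltas": [[[0,0,0],0],[[0,0,0],0],[[0,0,0],0],[[0,0,0],0],[[0,0,0],0]]}}

```text
clock: 18.28
tool_pos: [0.3832, -0.2878, 0.1241]
orientation: [180.0, -0.0, 8.5]
force: [-0.4, 1.9, 5.2]
opening: 0.0517
gripper_force: 30.0
```

```bash
python3 -c "
from h import *
o=st(); d=np.array([.5267,.1558])-o['tool_pos'][:2]; print(BR.T@d*[1,-1]/.8)"
```

```text
t 18.2833 tcp [ 0.3832 -0.2878  0.1241] yaw [180.   -0.    8.5] op 0.0517 gf 30.001041004434228 F [-0.4  1.9  5.2] boardL [-0.1314 -0.4881] q -0.045877855426890546 r 0.6087125295613731
[ 0.25803416 -0.52254322]
```

{"op": "send_rows", "data": {"deltas": [[[0,0,-0.02],0],[[0,0,-0.055],0],[[0,0,-0.095],0],[[0,0,-0.135],0],[[0.01,-0.02,-0.156],0]]}}

```text
clock: 18.7
tool_pos: [0.3889, -0.2722, 0.2517]
orientation: [179.9, -0.1, 8.4]
force: [1.3, -1.0, -1.0]
opening: 0.0513
gripper_force: 30.0
```

{"op": "send_rows", "data": {"deltas": [[[0.018,-0.037,0],0],[[0.037,-0.075,0],0],[[0.056,-0.114,0],0],[[0.077,-0.155,0],0],[[0.097,-0.197,0],0]]}}

```text
clock: 19.12
tool_pos: [0.4418, -0.1019, 0.2483]
orientation: [-180.0, 0.0, 8.5]
force: [0.5, 0.2, -1.0]
opening: 0.0513
gripper_force: 30.0
```

{"op": "send_rows", "data": {"deltas": [[[0.02,-0.041,0],0],[[0.04,-0.082,0],0],[[0.061,-0.123,0],0],[[0.081,-0.164,0],0],[[0.101,-0.205,0],0]]}}

```text
clock: 19.53
tool_pos: [0.4975, 0.0726, 0.2482]
orientation: [-180.0, 0.0, 8.5]
force: [0.9, -1.2, -1.3]
opening: 0.0516
gripper_force: 30.0
```

{"op": "send_rows", "data": {"deltas": [[[0.02,-0.041,0],0],[[0.04,-0.08,0.0],0],[[0.05,-0.1005,0.03],0],[[0.05,-0.1005,0.07],0],[[0.05,-0.1005,0.11],0]]}}

```text
clock: 19.95
tool_pos: [0.5255, 0.1578, 0.1594]
orientation: [-180.0, -0.1, 8.6]
force: [-0.6, -0.5, -2.7]
opening: 0.0515
gripper_force: 30.0
```

{"op": "send_rows", "data": {"deltas": [[[0,0,0.03],0],[[0,0,0.06],0],[[0,0,0.073],0],[[0,0,0.08],0],[[0,0,0.08],0]]}}

```text
clock: 20.37
tool_pos: [0.525, 0.1559, 0.0956]
orientation: [179.9, 0.1, 8.5]
force: [0.2, 0.4, -1.0]
opening: 0.0514
gripper_force: 30.0
```

```bash
python3 -c "
from h import *
o=st(); p=ctrl.snapshot('wrist'); save(p,'w7')"
```

```text
t 20.3667 tcp [0.525  0.1559 0.0956] yaw [1.799e+02 1.000e-01 8.500e+00] op 0.0514 gf 29.999727895483375 F [ 0.2  0.4 -1. ] boardL [ 0.0734 -0.0697] q -0.28910369044644413 r 0.19790486976058075
```

View pics/w7.png

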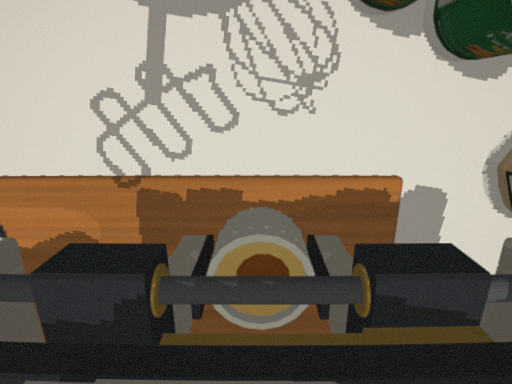

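{"op": "send_rows", "data": {"deltas": [[[0,0,0.004],0],[[0,0,0.008],0],[[0,0,0.0105],0],[[0,0,0.0115],0],[[0,0,0.0115],0]]}}

```text
clock: 20.83
tool_pos: [0.5253, 0.1562, 0.0874]
orientation: [-180.0, -0.0, 8.5]
force: [0.2, -0.5, -1.8]
opening: 0.0516
gripper_force: 30.0
```

```bash
python3 -c "
from h import *
o=st()"
```

```text
t 20.8333 tcp [0.5253 0.1562 0.0874] yaw [-180.    -0.     8.5] op 0.0516 gf 29.999800762161613 F [ 0.2 -0.5 -1.8] boardL [ 0.0737 -0.0694] q -0.328684427103922 r 0.2001190055358405
```

{"op": "send_rows", "data": {"deltas": [[[0,0,0.001],0],[[0,0,0.0015],0],[[0,0,0.0015],0],[[0,0,0.0015],0],[[0,0,0.0015],0]]}}

```text
clock: 21.25
tool_pos: [0.5254, 0.1563, 0.0871]
orientation: [-180.0, -0.0, 8.5]
force: [-4.1, -0.5, 9.0]
opening: 0.0518
gripper_force: 30.0
```

{"op": "send_rows", "data": {"deltas": [[[0,0,0],0],[[0,0,0],0],[[0,0,0],0],[[0,0,0],0],[[0,0,0],0]], "gripper": 1}}

```text
clock: 21.67
tool_pos: [0.5253, 0.1562, 0.086]
orientation: [180.0, 0.0, 8.5]
force: [0.4, -0.5, -0.6]
opening: 0.0795
gripper_force: 0.0
```

{"op": "send_rows", "data": {"deltas": [[[0,0,0],0],[[0,0,-0.04],0],[[0,0,-0.09],0],[[0,0,-0.14],0],[[0,0,-0.19],0]]}}

```text
clock: 22.08
tool_pos: [0.5249, 0.1559, 0.2396]
orientation: [180.0, 0.0, 8.5]
force: [1.4, 0.9, -0.9]
opening: 0.0875
gripper_force: 0.0
```

{"op": "send_rows", "data": {"deltas": [[[-0.018,0.044,-0.02],0],[[-0.036,0.088,-0.04],0],[[-0.054,0.132,-0.06],0],[[-0.072,0.176,-0.08],0],[[-0.09,0.22,-0.1],0]]}}

```text
clock: 22.5
tool_pos: [0.4791, -0.03, 0.319]
orientation: [-180.0, -0.0, 8.5]
force: [1.8, 0.9, -1.2]
opening: 0.0876
gripper_force: 0.0
```

{"op": "send_rows", "data": {"deltas": [[[-0.018,0.048,0],0],[[-0.036,0.096,0],0],[[-0.054,0.144,0],0],[[-0.072,0.192,0],0],[[-0.09,0.23,0],0]]}}

```text
clock: 22.92
tool_pos: [0.4352, -0.2234, 0.3182]
orientation: [180.0, -0.0, 8.5]
force: [0.6, -0.5, -0.3]
opening: 0.0879
gripper_force: 0.0
```

{"op": "send_rows", "data": {"deltas": [[[-0.009,0.031,0],0],[[-0.009,0.031,0],0],[[-0.009,0.031,0],0],[[-0.009,0.031,0],0],[[-0.009,0.031,0],0]]}}

```text
clock: 23.33
tool_pos: [0.4328, -0.246, 0.318]
orientation: [-180.0, -0.0, 8.5]
force: [-0.1, -0.3, 0.0]
opening: 0.0875
gripper_force: 0.0
```

```bash
cat >> h.py <<'E'
def rams():
    np.set_printoptions(precision=4,suppress=True)
    o=st(); p=ctrl.snapshot('wrist'); save(p,'w%d'%int(o['clock']*100))
    for d in ctrl.cut_out(p,'ramekin_0_center'):
        m=d['pixels'].astype(np.uint8); cs=max(cv2.findContours(m,0,1)[0],key=len).reshape(-1,2)
        print(px(d),d['conf'],len(cs))
    hsv=cv2.cvtColor(p['color'],cv2.COLOR_RGB2HSV)
    m=((hsv[...,0]>5)&(hsv[...,0]<30)&(hsv[...,1]>110)&(hsv[...,2]>40)).astype(np.uint8); m[230:]=0
    n,l,s,c=cv2.connectedComponentsWithStats(m)
    for i in range(1,n):
        if 300<s[i,4]<4000:
            X=toz(p,[c[i]],.088)[0]; print('pud',c[i],s[i,2:],X,'share',BR.T@(X-o['tool_pos'])[:2]*[1,-1]/.8)
    return o,p
E
python3 -c "
from h import *
rams()"
```

```text
t 23.3333 tcp [ 0.4328 -0.246   0.318 ] yaw [-180.    -0.     8.5] op 0.0875 gf 0.0 F [-0.1 -0.3  0. ] boardL [-0.0762 -0.454 ] q 0.28151698683623577 r 0.5975149049643782
[261.9904 142.3104] 0.9 144
pud [319.009  134.9239] [  41   42 1340] [ 0.4872 -0.3002  0.088 ] share [0.0575 0.0768]
pud [263.868  140.2308] [  41   42 1326] [ 0.4734 -0.2453  0.088 ] share [0.0504 0.0065]
pud [ 77.3536 168.0528] [ 32  28 625] [ 0.4155 -0.0533  0.088 ] share [ 0.0136 -0.2415]
```

{"op": "send_rows", "data": {"deltas": [[[0,0,0],0.08],[[0,0,0],0.16],[[0,0,0],0.24],[[0,0,0],0.32],[[0,0,0],0.4]]}}

```text
clock: 23.85
tool_pos: [0.433, -0.2458, 0.3181]
orientation: [-180.0, -0.0, -27.6]
force: [-1.0, -0.0, -0.3]
opening: 0.0877
gripper_force: 0.0
```

{"op": "send_rows", "data": {"deltas": [[[0,0,0],0.08],[[0,0,0],0.16],[[0,0,0],0.24],[[0,0,0],0.32],[[0,0,0],0.4]]}}

```text
clock: 24.27
tool_pos: [0.433, -0.2458, 0.3182]
orientation: [-180.0, -0.0, -63.4]
force: [-0.5, 0.5, 0.6]
opening: 0.0878
gripper_force: 0.0
```

{"op": "send_rows", "data": {"deltas": [[[0,0,0],0.08],[[0,0,0],0.16],[[0,0,0],0.2],[[0,0,0],0.2],[[0,0,0],0.2]]}}

```text
clock: 24.68
tool_pos: [0.4329, -0.2461, 0.3181]
orientation: [-180.0, -0.0, -80.9]
force: [-0.3, -0.5, -0.5]
opening: 0.0879
gripper_force: 0.0
```

```bash
python3 -c "
from h import *
rams()"; ls pics
```

```text
t 24.6833 tcp [ 0.4329 -0.2461  0.3181] yaw [-180.    -0.   -80.9] op 0.0879 gf 0.0 F [-0.3 -0.5 -0.5] boardL [-0.0761 -0.454 ] q 0.2817030347562105 r 0.5975695796156341
[222.4128 176.9088] 0.87 142
pud [216.5269 118.7513] [  42   43 1395] [ 0.4861 -0.3017  0.088 ] share [0.0557 0.0784]
pud [223.2621 173.6481] [  40   39 1202] [ 0.4724 -0.2465  0.088 ] share [0.0487 0.0077]
both0.png
c0.png
c5.png
s3.png
scene0.png
side0.png
w1.png
w2.png
w2333.png
w2468.png
w3.png
w4.png
w6.png
w7.png
wrist0.png
```

{"op": "send_rows", "data": {"deltas": [[[0.007,-0.025,0.03],0],[[0.007,-0.0495,0.06],0],[[0.007,-0.0495,0.1],0],[[0.007,-0.0495,0.14],0],[[0.007,-0.0495,0.17],0]]}}

```text
clock: 25.2
tool_pos: [0.4721, -0.2457, 0.1795]
orientation: [179.9, 0.1, -81.0]
force: [-0.3, 0.2, -0.9]
opening: 0.0878
gripper_force: 0.0
```

{"op": "send_rows", "data": {"deltas": [[[0,0,0.03],0],[[0,0,0.06],0],[[0,0,0.074],0],[[0,0,0.074],0],[[0,0,0.074],0]]}}

```text
clock: 25.62
tool_pos: [0.4725, -0.246, 0.1222]
orientation: [179.9, 0.0, -81.0]
force: [-0.1, 0.2, -0.3]
opening: 0.0874
gripper_force: 0.0
```

{"op": "send_rows", "data": {"deltas": [[[0,0,0],0],[[0,0,0],0],[[0,0,0],0],[[0,0,0],0],[[0,0,0],0]], "gripper": 0}}

```text
clock: 26.03
tool_pos: [0.4728, -0.2461, 0.1232]
orientation: [-180.0, -0.0, -81.1]
force: [0.7, 0.1, -0.1]
opening: 0.0596
gripper_force: 0.0
```

{"op": "send_rows", "data": {"deltas": [[[0,0,0],0],[[0,0,0],0],[[0,0,0],0],[[0,0,0],0],[[0,0,0],0]]}}

```text
clock: 26.45
tool_pos: [0.4728, -0.2462, 0.123]
orientation: [-180.0, -0.0, -81.1]
force: [0.0, 0.2, 4.3]
opening: 0.0518
gripper_force: 30.0
```

```bash
cat >> h.py <<'E'
def to(x,y):
    o=st(); a=np.radians(o['orientation'][2]); d=np.array([x,y])-o['tool_pos'][:2]
    print('shift',np.array([[np.cos(a),np.sin(a)],[np.sin(a),-np.cos(a)]])@d/.8); return o
E
python3 -c "
from h import *
to(.4177,.1752)"
```

```text
t 26.45 tcp [ 0.4728 -0.2462  0.123 ] yaw [-180.    -0.   -81.1] op 0.0518 gf 30.000546164810658 F [0.  0.2 4.3] boardL [-0.0367 -0.4599] q -0.04989340061494607 r 0.5806187469461851
shift [-0.53099982 -0.01340505]
```

{"op": "send_rows", "data": {"deltas": [[[0,0,-0.02],0],[[0,0,-0.055],0],[[0,0,-0.095],0],[[0,0,-0.135],0],[[-0.02,0,-0.156],0]]}}

```text
clock: 26.87
tool_pos: [0.4715, -0.2317, 0.2509]
orientation: [-179.8, -0.1, -81.1]
force: [0.9, -0.6, -0.3]
opening: 0.0515
gripper_force: 30.0
```

{"op": "send_rows", "data": {"deltas": [[[-0.042,-0.001,0],0],[[-0.085,-0.002,0],0],[[-0.13,-0.003,0],0],[[-0.175,-0.004,0],0],[[-0.22,-0.005,0],0]]}}

```text
clock: 27.28
tool_pos: [0.4461, -0.0545, 0.2474]
orientation: [180.0, 0.0, -81.2]
force: [1.5, -0.1, -2.2]
opening: 0.0518
gripper_force: 30.0
```

{"op": "send_rows", "data": {"deltas": [[[-0.045,-0.001,0],0],[[-0.09,-0.002,0],0],[[-0.135,-0.003,0],0],[[-0.18,-0.004,0],0],[[-0.22,-0.0055,0],0]]}}

```text
clock: 27.7
tool_pos: [0.4231, 0.1205, 0.2475]
orientation: [180.0, 0.0, -81.1]
force: [0.7, -0.3, -1.9]
opening: 0.0512
gripper_force: 30.0
```

{"op": "send_rows", "data": {"deltas": [[[-0.04,-0.003,0],0],[[-0.071,-0.003,0],0],[[-0.071,-0.003,0.03],0],[[-0.071,-0.003,0.07],0],[[-0.071,-0.003,0.11],0]]}}

```text
clock: 28.12
tool_pos: [0.4175, 0.1761, 0.159]
orientation: [-179.9, 0.1, -81.0]
force: [0.4, 1.1, -1.8]
opening: 0.0515
gripper_force: 30.0
```

{"op": "send_rows", "data": {"deltas": [[[0,0,0.03],0],[[0,0,0.06],0],[[0,0,0.08],0],[[0,0,0.09],0],[[0,0,0.09],0]]}}

```text
clock: 28.53
tool_pos: [0.417, 0.1745, 0.0862]
orientation: [179.8, -0.1, -81.1]
force: [-0.6, -0.2, -1.0]
opening: 0.0515
gripper_force: 30.0
```

{"op": "send_rows", "data": {"deltas": [[[0,0,0.001],0],[[0,0,0.001],0],[[0,0,0.001],0],[[0,0,0.001],0],[[0,0,0.001],0]]}}

```text
clock: 28.95
tool_pos: [0.4179, 0.1754, 0.0873]
orientation: [-179.9, 0.0, -81.1]
force: [0.4, -0.2, -1.5]
opening: 0.0517
gripper_force: 30.0
```

```bash
python3 -c "
from h import *
st(); p=ctrl.snapshot('wrist'); save(p,'w9')"
```

```text
t 28.95 tcp [0.4179 0.1754 0.0873] yaw [-179.9    0.   -81.1] op 0.0517 gf 29.99971054494381 F [ 0.4 -0.2 -1.5] boardL [-0.0298 -0.0348] q -0.39575826339575 r 0.16777595940779347
```

View pics/w9.png

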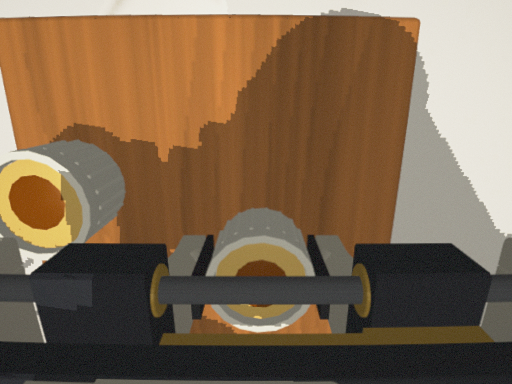

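{"op": "send_rows", "data": {"deltas": [[[0,0,0.001],0],[[0,0,0.002],0],[[0,0,0.002],0],[[0,0,0.002],0],[[0,0,0.002],0]]}}

```text
clock: 29.42
tool_pos: [0.4177, 0.1752, 0.0852]
orientation: [180.0, -0.0, -81.1]
force: [0.1, -0.4, -1.6]
opening: 0.0513
gripper_force: 30.0
```

{"op": "send_rows", "data": {"deltas": [[[0,0,0],0],[[0,0,0],0],[[0,0,0],0],[[0,0,0],0],[[0,0,0],0]], "gripper": 0.88}}

```text
clock: 29.83
tool_pos: [0.4178, 0.1753, 0.0853]
orientation: [-180.0, 0.0, -81.1]
force: [1.5, 0.4, 0.5]
opening: 0.0756
gripper_force: 0.0
```

{"op": "send_rows", "data": {"deltas": [[[0,0,0],0],[[0,0,-0.04],0],[[0,0,-0.09],0],[[0,0,-0.14],0],[[0,0,-0.19],0]]}}

```text
clock: 30.25
tool_pos: [0.4173, 0.1748, 0.239]
orientation: [180.0, -0.0, -81.1]
force: [1.4, 0.9, -0.4]
opening: 0.0768
gripper_force: 0.0
```

```bash
python3 -c "
from h import *
to(.445,-.246); p=ctrl.snapshot('wrist'); save(p,'w10')
for d in ctrl.cut_out(p,'ramekin_0_center'):
   ys,xs=np.nonzero(d['pixels']);print(px(d),d['conf'],xs.min(),xs.max(),ys.min(),ys.max())
   W=toz(p,[px(d)],.04)[0]; print(BR.T@(W[:2]-BC))"
```

```text
t 30.25 tcp [0.4173 0.1748 0.239 ] yaw [180.   -0.  -81.1] op 0.0768 gf 0.0 F [ 1.4  0.9 -0.4] boardL [-0.0305 -0.0354] q 0.5106644344245737 r 0.1780892579368365
shift [0.52501203 0.04704895]
```

{"op": "send_rows", "data": {"deltas": [[[0.045,0.004,-0.01],0],[[0.09,0.008,-0.03],0],[[0.135,0.012,-0.05],0],[[0.18,0.016,-0.07],0],[[0.225,0.02,-0.09],0]], "gripper": 1}}

```text
clock: 30.77
tool_pos: [0.4292, -0.0066, 0.3102]
orientation: [-180.0, 0.0, -81.1]
force: [1.8, -0.1, -0.6]
opening: 0.0879
gripper_force: 0.0
```

{"op": "send_rows", "data": {"deltas": [[[0.045,0.004,-0.01],0],[[0.09,0.008,-0.01],0],[[0.135,0.012,-0.01],0],[[0.18,0.016,-0.01],0],[[0.225,0.02,-0.01],0]]}}

```text
clock: 31.18
tool_pos: [0.4413, -0.1872, 0.3174]
orientation: [-180.0, -0.0, -81.1]
force: [1.3, 1.2, 0.7]
opening: 0.0877
gripper_force: 0.0
```

{"op": "send_rows", "data": {"deltas": [[[0.045,0.004,0],0],[[0.075,0.007,0],0],[[0.075,0.007,0],0],[[0.075,0.007,0],0],[[0.075,0.007,0],0]]}}

```text
clock: 31.6
tool_pos: [0.4452, -0.2454, 0.3169]
orientation: [180.0, 0.0, -81.2]
force: [-0.3, 0.5, -0.5]
opening: 0.0876
gripper_force: 0.0
```

```bash
python3 -c "
from h import *
o,p=rams(); to(.4865,-.301)"
```

```text
t 31.6 tcp [ 0.4452 -0.2454  0.3169] yaw [180.    0.  -81.2] op 0.0876 gf 0.0 F [-0.3  0.5 -0.5] boardL [-0.0639 -0.4551] q 0.27922329622020325 r 0.5983190798898766
pud [227.9352 120.4157] [  41   42 1388] [ 0.4863 -0.3014  0.088 ] share [0.0407 0.0767]
t 31.7 tcp [ 0.4454 -0.2448  0.3173] yaw [-180.     0.   -81.1] op 0.0877 gf 0.0 F [-0.1  0.7  0.2] boardL [-0.0636 -0.4546] q 0.280126826733562 r 0.5978640764718145
shift [ 0.0774 -0.0398]
```

{"op": "send_rows", "data": {"deltas": [[[0.04,-0.02,0.01],0],[[0.077,-0.04,0.04],0],[[0.077,-0.04,0.08],0],[[0.077,-0.04,0.12],0],[[0.077,-0.04,0.16],0]]}}

```text
clock: 32.12
tool_pos: [0.487, -0.3006, 0.1881]
orientation: [-180.0, -0.0, -81.1]
force: [0.1, -0.2, -0.4]
opening: 0.0878
gripper_force: 0.0
```

{"op": "send_rows", "data": {"deltas": [[[0,0,0.03],0],[[0,0,0.06],0],[[0,0,0.0825],0],[[0,0,0.0825],0],[[0,0,0.0825],0]]}}

```text
clock: 32.53
tool_pos: [0.4868, -0.3006, 0.1232]
orientation: [179.9, 0.0, -81.0]
force: [-0.1, 0.2, -0.1]
opening: 0.0877
gripper_force: 0.0
```

{"op": "send_rows", "data": {"deltas": [[[0,0,0],0],[[0,0,0],0],[[0,0,0],0],[[0,0,0],0],[[0,0,0],0]], "gripper": 0}}

```text
clock: 32.95
tool_pos: [0.4868, -0.3015, 0.1239]
orientation: [-179.9, -0.0, -81.1]
force: [-0.2, 0.0, 0.9]
opening: 0.0599
gripper_force: 0.0
```

{"op": "send_rows", "data": {"deltas": [[[0,0,0],0],[[0,0,0],0],[[0,0,0],0],[[0,0,0],0],[[0,0,0],0]]}}

```text
clock: 33.37
tool_pos: [0.4866, -0.3015, 0.1235]
orientation: [-180.0, -0.0, -81.1]
force: [-1.8, 0.8, 5.6]
opening: 0.0516
gripper_force: 30.0
```

```bash
python3 -c "
from h import *
to(.4293,.0961)"
```

```text
t 33.3667 tcp [ 0.4866 -0.3015  0.1235] yaw [-180.    -0.   -81.1] op 0.0516 gf 30.00076901167631 F [-1.8  0.8  5.6] boardL [-0.0311 -0.5167] q -0.044657267645608484 r 0.6372947058301013
shift [-0.50208915 -0.00605073]
```

{"op": "send_rows", "data": {"deltas": [[[0,0,-0.02],0],[[0,0,-0.055],0],[[0,0,-0.095],0],[[0,0,-0.135],0],[[-0.02,0,-0.156],0]]}}

```text
clock: 33.78
tool_pos: [0.4854, -0.2873, 0.2513]
orientation: [-179.8, -0.1, -81.2]
force: [2.2, 0.3, -0.0]
opening: 0.0518
gripper_force: 30.0
```

{"op": "send_rows", "data": {"deltas": [[[-0.042,-0.001,0],0],[[-0.085,-0.001,0],0],[[-0.13,-0.002,0],0],[[-0.175,-0.002,0],0],[[-0.22,-0.003,0],0]]}}

```text
clock: 34.2
tool_pos: [0.4583, -0.1101, 0.2476]
orientation: [180.0, 0.0, -81.2]
force: [1.3, 1.4, -1.2]
opening: 0.0517
gripper_force: 30.0
```

{"op": "send_rows", "data": {"deltas": [[[-0.045,-0.001,0],0],[[-0.09,-0.002,0],0],[[-0.135,-0.003,0],0],[[-0.18,-0.003,0],0],[[-0.22,-0.003,0],0]]}}

```text
clock: 34.62
tool_pos: [0.4336, 0.0647, 0.2478]
orientation: [180.0, 0.0, -81.1]
force: [-0.0, 0.4, -1.2]
opening: 0.0514
gripper_force: 30.0
```

{"op": "send_rows", "data": {"deltas": [[[-0.03,0,0],0],[[-0.042,0,0],0],[[-0.042,0,0.03],0],[[-0.042,0,0.07],0],[[-0.042,0,0.11],0]]}}

```text
clock: 35.03
tool_pos: [0.4294, 0.0964, 0.1595]
orientation: [-179.9, 0.1, -81.1]
force: [0.9, -0.4, -2.4]
opening: 0.0518
gripper_force: 30.0
```

{"op": "send_rows", "data": {"deltas": [[[0,0,0.03],0],[[0,0,0.06],0],[[0,0,0.08],0],[[0,0,0.09],0],[[0,0,0.091],0]]}}

```text
clock: 35.45
tool_pos: [0.4285, 0.0952, 0.0859]
orientation: [179.8, -0.1, -81.1]
force: [0.8, 0.6, -1.3]
opening: 0.0514
gripper_force: 30.0
```

{"op": "send_rows", "data": {"deltas": [[[0,0,0.001],0],[[0,0,0.002],0],[[0,0,0.002],0],[[0,0,0.002],0],[[0,0,0.002],0]]}}

```text
clock: 35.87
tool_pos: [0.4295, 0.0962, 0.086]
orientation: [-180.0, 0.0, -81.1]
force: [0.6, 0.0, -0.7]
opening: 0.0517
gripper_force: 30.0
```

```bash
python3 -c "
from h import *
st()"
```

```text
t 35.8667 tcp [0.4295 0.0962 0.086 ] yaw [-180.     0.   -81.1] op 0.0517 gf 29.99941360205412 F [ 0.6  0.  -0.7] boardL [-0.0298 -0.1149] q -0.2737379899548258 r 0.2439606947431696
```

{"op": "send_rows", "data": {"deltas": [[[0,0,0],0],[[0,0,0],0],[[0,0,0],0],[[0,0,0],0],[[0,0,0],0]], "gripper": 0.88}}

```text
clock: 36.28
tool_pos: [0.4293, 0.0961, 0.0857]
orientation: [-180.0, 0.0, -81.1]
force: [-0.1, -0.8, -0.3]
opening: 0.0756
gripper_force: 0.0
```

{"op": "send_rows", "data": {"deltas": [[[0,0,0],0],[[0,0,-0.04],0],[[0,0,-0.09],0],[[0,0,-0.14],0],[[0,0,-0.19],0]]}}

```text
clock: 36.7
tool_pos: [0.4288, 0.0957, 0.2394]
orientation: [180.0, -0.0, -81.1]
force: [0.9, 1.2, -0.7]
opening: 0.0776
gripper_force: 0.0
```

{"op": "send_rows", "data": {"deltas": [[[0.04,0,-0.03],0],[[0.08,0,-0.06],0],[[0.12,0,-0.09],0],[[0.16,0,-0.11],0],[[0.19,0,-0.11],0]], "gripper": 1}}

```text
clock: 37.12
tool_pos: [0.454, -0.0559, 0.3296]
orientation: [-179.6, -0.0, -81.1]
force: [0.8, 0.9, -0.7]
opening: 0.0874
gripper_force: 0.0
```

```bash
python3 -c "
from h import *
o=st(); p=ctrl.snapshot('wrist'); s=ctrl.snapshot('scene')
a=cv2.resize(p['color'],(512,384)); b=cv2.resize(s['color'][100:300,130:397],(512,384))
cv2.imwrite('pics/c11.png',cv2.resize(np.vstack([a,b])[:,:,::-1],(400,600)))
for d in ctrl.cut_out(p,'cover_knob'): print(px(d),d['conf'])
# dark-brown knob
hsv=cv2.cvtColor(p['color'],cv2.COLOR_RGB2HSV)
m=((hsv[...,0]<15)&(hsv[...,1]>110)&(hsv[...,2]<130)&(hsv[...,2]>25)).astype(np.uint8); m[240:]=0
n,l,ss,c=cv2.connectedComponentsWithStats(m)
for i in range(1,n):
  if ss[i,4]>250: print(c[i],ss[i],toz(p,[c[i]],.111))
"
```

```text
t 37.1167 tcp [ 0.454  -0.0559  0.3296] yaw [-179.6   -0.   -81.1] op 0.0874 gf 0.0 F [ 0.8  0.9 -0.7] boardL [-0.0276 -0.269 ] q 0.42840865205749784 r 0.4276027448709448
[293.0176 162.5088] 0.81
[294.13002364 175.90070922] [281 164  27  25 423] [[ 0.42200235 -0.06817505  0.111     ]]
```

View pics/c11.png

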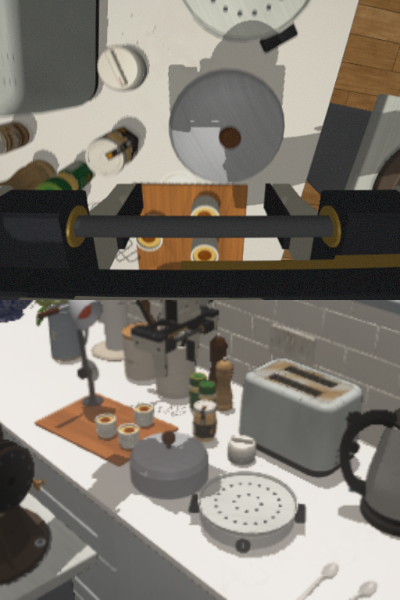

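```bash
cat >> h.py <<'E'
def knob(p,z):
    hsv=cv2.cvtColor(p['color'],cv2.COLOR_RGB2HSV)
    m=((hsv[...,0]<15)&(hsv[...,1]>110)&(hsv[...,2]<130)&(hsv[...,2]>25)).astype(np.uint8); m[240:]=0
    n,l,ss,c=cv2.connectedComponentsWithStats(m)
    for i in range(1,n):
        if ss[i,4]>250 and ss[i,4]<1500: print(c[i],ss[i],toz(p,[c[i]],z))
E
python3 -c "
from h import *
p=ctrl.snapshot('wrist'); p=ctrl.snapshot('wrist'); knob(p,.112); to(.424,-.064)"
```

```text
[291.62345679 178.14197531] [279 164  27  28 486] [[ 0.42175777 -0.06540724  0.112     ]]
t 37.3667 tcp [ 0.4525 -0.0541  0.3253] yaw [180.    0.  -81.2] op 0.0876 gf 0.0 F [-0.7  0.2  0.5] boardL [-0.0289 -0.267 ] q 0.4209698711348486 r 0.4239675600867407
shift [0.00673858 0.03703955]
```

{"op": "send_rows", "data": {"deltas": [[[0.0066,0.038,0.02],0],[[0.0066,0.038,0.06],0],[[0.0066,0.038,0.1],0],[[0.0066,0.038,0.14],0],[[0.0066,0.038,0.17],0]]}}

```text
clock: 37.78
tool_pos: [0.4223, -0.0633, 0.1874]
orientation: [179.9, 0.0, -81.0]
force: [0.7, 0.0, -0.9]
opening: 0.0876
gripper_force: 0.0
```

{"op": "send_rows", "data": {"deltas": [[[0,0,0.02],0],[[0,0,0.035],0],[[0,0,0.043],0],[[0,0,0.043],0],[[0,0,0.043],0]]}}

```text
clock: 38.2
tool_pos: [0.4237, -0.0635, 0.1554]
orientation: [180.0, -0.0, -81.0]
force: [0.1, 0.6, 0.3]
opening: 0.0877
gripper_force: 0.0
```

{"op": "send_rows", "data": {"deltas": [[[0,0,0],0],[[0,0,0],0],[[0,0,0],0],[[0,0,0],0],[[0,0,0],0]], "gripper": 0}}

```text
clock: 38.62
tool_pos: [0.4237, -0.064, 0.1556]
orientation: [-180.0, 0.0, -81.1]
force: [-0.3, -0.1, -1.1]
opening: 0.0598
gripper_force: 0.0
```

{"op": "send_rows", "data": {"deltas": [[[0,0,0],0],[[0,0,0],0],[[0,0,0],0],[[0,0,0],0],[[0,0,0],0]]}}

```text
clock: 39.03
tool_pos: [0.4225, -0.0643, 0.155]
orientation: [179.9, -0.0, -81.1]
force: [-4.5, 1.0, 4.1]
opening: 0.0282
gripper_force: 30.0
```

```bash
python3 -c "
from h import *
to(.439,-.291); p=ctrl.snapshot('wrist'); save(p,'w12')"
```

```text
t 39.0333 tcp [ 0.4225 -0.0643  0.155 ] yaw [179.9  -0.  -81.1] op 0.0282 gf 30.00660357218294 F [-4.5  1.   4.1] boardL [-0.06   -0.2727] q 0.0077180310647439136 r 0.3926837205809585
shift [0.28316573 0.02338215]
```

{"op": "send_rows", "data": {"deltas": [[[0,0,-0.015],0],[[0,0,-0.05],0],[[0,0,-0.1],0],[[0,0,-0.15],0],[[0,0,-0.19],0]]}}

```text
clock: 39.5
tool_pos: [0.4235, -0.0641, 0.3096]
orientation: [-179.9, 0.0, -81.1]
force: [1.9, -0.3, -3.3]
opening: 0.0286
gripper_force: 30.0
```

{"op": "send_rows", "data": {"deltas": [[[0.03,0.002,0],0],[[0.06,0.005,0],0],[[0.09,0.008,0],0],[[0.1,0.009,0],0],[[0.1,0.009,0],0]]}}

```text
clock: 39.92
tool_pos: [0.4284, -0.1455, 0.3064]
orientation: [179.9, 0.0, -81.3]
force: [0.9, 0.5, -3.5]
opening: 0.0284
gripper_force: 30.0
```

{"op": "send_rows", "data": {"deltas": [[[0,0,0],0],[[0,0,0],0],[[0,0,0],0],[[0,0,0],0],[[0,0,0],0]]}}

```text
clock: 40.33
tool_pos: [0.4289, -0.1436, 0.3073]
orientation: [-180.0, 0.0, -81.1]
force: [0.2, -1.0, -3.2]
opening: 0.0288
gripper_force: 30.0
```

```bash
python3 -c "
from h import *
to(.439,-.291); p=ctrl.snapshot('wrist'); save(p,'w13')"
```

```text
t 40.3333 tcp [ 0.4289 -0.1436  0.3073] yaw [-180.     0.   -81.1] op 0.0288 gf 29.999143239006116 F [ 0.2 -1.  -3.2] boardL [-0.0653 -0.3521] q 0.31774523506197533 r 0.4969354424318009
shift [0.18397461 0.01611859]
```

View pics/w13.png

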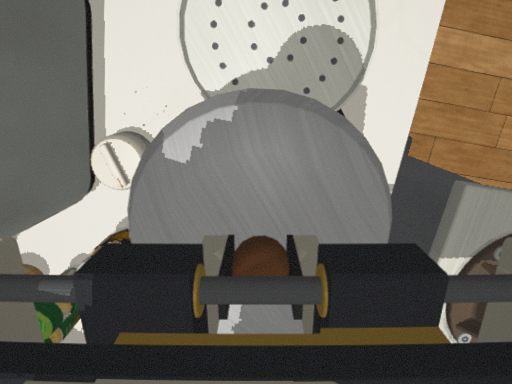

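```bash
python3 -c "
from h import *
p=ctrl.snapshot('wrist'); g=cv2.cvtColor(p['color'],cv2.COLOR_RGB2GRAY)
e=cv2.Canny(g,30,80); dt=cv2.distanceTransform(255-e,cv2.DIST_L2,3)
a=np.linspace(0,2*np.pi,240); 
for r in(.099,.1005,.102,.1035):
  best=[]
  for cx in np.arange(.426,.452,.001):
    for cy in np.arange(-.306,-.276,.001):
      uv=proj(p,np.c_[cx+r*np.cos(a),cy+r*np.sin(a),a*0+.054]); k=(uv[:,1]>1)&(uv[:,1]<85)
      u=uv[k].round().astype(int); best.append((np.minimum(dt[u[:,1],u[:,0]],4).mean(),cx,cy))
  print(r,sorted(best)[:3])
cv2.imwrite('pics/e.png',e)
ys=[10,30,50,70]
for y in ys: print(y,np.nonzero(e[y,150:400])[0]+150)
K=toz(p,[(260,255)],.11+.155); print(K)
"
```

```text
0.099 [(np.float32(0.3775453), np.float64(0.435), np.float64(-0.294)), (np.float32(0.41583753), np.float64(0.435), np.float64(-0.295)), (np.float32(0.47552502), np.float64(0.435), np.float64(-0.293))]
0.1005 [(np.float32(1.1202971), np.float64(0.435), np.float64(-0.297)), (np.float32(1.1546272), np.float64(0.435), np.float64(-0.296)), (np.float32(1.1677794), np.float64(0.434), np.float64(-0.295))]
0.102 [(np.float32(1.7106031), np.float64(0.438), np.float64(-0.306)), (np.float32(1.7231984), np.float64(0.438), np.float64(-0.305)), (np.float32(1.7352062), np.float64(0.436), np.float64(-0.306))]
0.1035 [(np.float32(2.000876), np.float64(0.43), np.float64(-0.294)), (np.float32(2.033677), np.float64(0.43), np.float64(-0.295)), (np.float32(2.0935512), np.float64(0.44), np.float64(-0.306))]
10 [179 185 369 375]
30 [179 184 297 298 299 300 335 340 341 370 375]
50 [182 187 279 280 358 367 373]
70 [189 193 250 251 252 253 254 255 256 360 365]
[[ 0.43048287 -0.15461426  0.265     ]]
```

{"op": "send_rows", "data": {"deltas": [[[0.04,0.004,0],0],[[0.08,0.008,0],0],[[0.12,0.0125,0],0],[[0.16,0.017,0],0],[[0.187,0.0197,0],0]]}}

```text
clock: 40.85
tool_pos: [0.4364, -0.2966, 0.3072]
orientation: [180.0, -0.0, -81.1]
force: [1.0, -0.4, -4.4]
opening: 0.0283
gripper_force: 30.0
```

{"op": "send_rows", "data": {"deltas": [[[0,0,0],0],[[0,0,0.025],0],[[0,0,0.05],0],[[0,0,0.075],0],[[0,0,0.1],0]]}}

```text
clock: 41.27
tool_pos: [0.4363, -0.2942, 0.2264]
orientation: [-180.0, -0.0, -81.1]
force: [-0.2, -1.0, -4.9]
opening: 0.0285
gripper_force: 30.0
```

```bash
python3 -c "
from h import *
to(.4365,-.294)"
```

```text
t 41.2667 tcp [ 0.4363 -0.2942  0.2264] yaw [-180.    -0.   -81.1] op 0.0285 gf 29.999400334854727 F [-0.2 -1.  -4.9] boardL [-0.0797 -0.5021] q 0.11909766998801553 r 0.6265880138454841
shift [-0.00022119 -0.00026262]
```

{"op": "send_rows", "data": {"deltas": [[[0,0,0.01],0],[[0,0,0.02],0],[[0,0,0.026],0],[[0,0,0.03],0],[[0,0,0.032],0]]}}

```text
clock: 41.68
tool_pos: [0.4367, -0.2944, 0.202]
orientation: [-180.0, -0.0, -81.1]
force: [-0.2, -1.1, -4.2]
opening: 0.0284
gripper_force: 30.0
```

{"op": "send_rows", "data": {"deltas": [[[0,0,0.0],0],[[0,0,0.001],0],[[0,0,0.002],0],[[0,0,0.002],0],[[0,0,0.002],0]]}}

```text
clock: 42.1
tool_pos: [0.4369, -0.2944, 0.2007]
orientation: [-179.9, -0.0, -81.1]
force: [0.3, 2.6, 0.1]
opening: 0.0285
gripper_force: 30.0
```

```bash
python3 -c "
from h import *
st()"
```

```text
t 42.1 tcp [ 0.4369 -0.2944  0.2007] yaw [-179.9   -0.   -81.1] op 0.0285 gf 30.00003344025089 F [0.3 2.6 0.1] boardL [-0.0792 -0.5024] q 0.07813236301286663 r 0.6243422938218702
```

{"op": "send_rows", "data": {"deltas": [[[0,0,0],0],[[0,0,0],0],[[0,0,0],0],[[0,0,0],0],[[0,0,0],0]], "gripper": 1}}

```text
clock: 42.52
tool_pos: [0.4363, -0.2945, 0.2001]
orientation: [-180.0, -0.0, -81.1]
force: [0.5, 0.5, 0.4]
opening: 0.0563
gripper_force: 0.0
```

{"op": "send_rows", "data": {"deltas": [[[0,0,0],0],[[0,0,-0.02],0],[[0,0,-0.06],0],[[0,0,-0.11],-0.05],[[0,0,-0.15],-0.13]]}}

```text
clock: 42.93
tool_pos: [0.4362, -0.2946, 0.3224]
orientation: [180.0, -0.0, -69.3]
force: [1.9, 0.2, 0.5]
opening: 0.0862
gripper_force: 0.0
```

{"op": "send_rows", "data": {"deltas": [[[0,0,-0.04],-0.08],[[0,0,-0.08],-0.16],[[0,0,-0.12],-0.24],[[0,0,-0.12],-0.32],[[0,0,-0.12],-0.4]]}}

```text
clock: 43.35
tool_pos: [0.4368, -0.2946, 0.4185]
orientation: [-179.9, -0.2, -33.3]
force: [0.0, 0.1, -0.9]
opening: 0.0876
gripper_force: 0.0
```

{"op": "send_rows", "data": {"deltas": [[[0,0,0],-0.08],[[0,0,0],-0.16],[[0,0,0],-0.24],[[0,0,0],-0.32],[[0,0,0],-0.4]]}}

```text
clock: 43.77
tool_pos: [0.4362, -0.2944, 0.416]
orientation: [180.0, 0.0, 2.5]
force: [0.0, -0.5, -0.2]
opening: 0.0876
gripper_force: 0.0
```

{"op": "send_rows", "data": {"deltas": [[[0,0,0],-0.066],[[0,0,0],-0.066],[[0,0,0],-0.066],[[0,0,0],-0.066],[[0,0,0],-0.066]]}}

```text
clock: 44.18
tool_pos: [0.4363, -0.2944, 0.416]
orientation: [-180.0, 0.0, 8.0]
force: [0.3, -0.5, 0.8]
opening: 0.0876
gripper_force: 0.0
```

```bash
python3 -c "
from h import *
to(.377,.344); p=ctrl.snapshot('wrist'); save(p,'w14'); s=ctrl.snapshot('side')
a=cv2.resize(p['color'],(512,384)); b=cv2.resize(s['color'][100:300,130:397],(512,384))
cv2.imwrite('pics/c14.png',cv2.resize(np.vstack([a,b])[:,:,::-1],(400,600)))"
```

```text
t 44.1833 tcp [ 0.4363 -0.2944  0.416 ] yaw [-180.    0.    8.] op 0.0876 gf 0.0 F [ 0.3 -0.5  0.8] boardL [-0.0798 -0.5023] q 0.4012242672812289 r 0.6760280735583916
shift [ 0.03717693 -0.80057601]
```

View pics/c14.png

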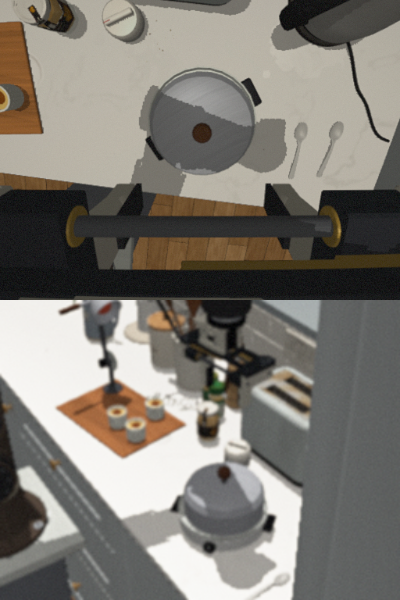

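{"op": "send_rows", "data": {"deltas": [[[0.008,-0.04,0],0],[[0.016,-0.08,0],0],[[0.024,-0.12,0],0],[[0.032,-0.16,0],0],[[0.04,-0.2,0],0]]}}

```text
clock: 44.7
tool_pos: [0.4452, -0.1302, 0.4162]
orientation: [-180.0, -0.0, 8.0]
force: [1.5, -0.2, -0.1]
opening: 0.0875
gripper_force: 0.0
```

{"op": "send_rows", "data": {"deltas": [[[0.007,-0.04,0],0],[[0.014,-0.08,0],0],[[0.021,-0.12,0],0],[[0.028,-0.16,0],0],[[0.035,-0.2,0],0]]}}

```text
clock: 45.12
tool_pos: [0.4502, 0.0324, 0.4164]
orientation: [-180.0, -0.0, 8.1]
force: [0.4, -0.5, 0.1]
opening: 0.0873
gripper_force: 0.0
```

{"op": "send_rows", "data": {"deltas": [[[-0.005,-0.04,0],0],[[-0.01,-0.08,0],0],[[-0.017,-0.12,0],0],[[-0.024,-0.16,0],0],[[-0.032,-0.2,0],0]]}}

```text
clock: 45.53
tool_pos: [0.4019, 0.187, 0.4163]
orientation: [-180.0, -0.0, 8.1]
force: [1.1, 0.7, 0.3]
opening: 0.0875
gripper_force: 0.0
```

{"op": "send_rows", "data": {"deltas": [[[-0.002,-0.04,0],0],[[-0.002,-0.08,0],0],[[-0.002,-0.12,0],0],[[-0.002,-0.15,0],0],[[-0.002,-0.15,0],0]]}}

```text
clock: 45.95
tool_pos: [0.3836, 0.3078, 0.4152]
orientation: [180.0, 0.0, 8.2]
force: [0.7, -0.2, -0.4]
opening: 0.0874
gripper_force: 0.0
```

```bash
python3 -c "
from h import *
to(.3773,.3436); p=ctrl.snapshot('wrist'); save(p,'w15'); print([(px(d),d['conf']) for d in ctrl.boxes_of(p,'lamp_handle')])
for q in(1.6,1.658,1.7):
  L=[-.035,.12-.19*np.cos(q),.105+.19*np.sin(q)]
  for dx in(-.031,0,.031): print(q,dx,proj(p,np.r_[BC+BR@(np.array(L[:2])+[dx,0]),L[2]]))
hsv=cv2.cvtColor(p['color'],cv2.COLOR_RGB2HSV)
m=((hsv[...,0]<15)&(hsv[...,1]>90)&(hsv[...,2]<130)&(hsv[...,2]>25)).astype(np.uint8)
n,l,ss,c=cv2.connectedComponentsWithStats(m)
for i in range(1,n):
  if ss[i,4]>250: print(c[i],ss[i])
"
```

```text
t 45.95 tcp [0.3836 0.3078 0.4152] yaw [180.    0.    8.2] op 0.0874 gf 0.0 F [ 0.7 -0.2 -0.4] boardL [-0.0445  0.1012] q 1.4993058511165782 r 0.26389177855319795
shift [-0.0013847  -0.04539311]
[(array([402.0224, 143.5008]), 0.63), (array([239.4112,  76.6848]), 0.58), (array([489.4208,  44.3136]), 0.42)]
1.6 -0.031 [[225.40151835 242.20998074]]
1.6 0 [[223.83221074 202.9395007 ]]
1.6 0.031 [[222.17558096 160.25353227]]
1.658 -0.031 [[210.84608335 241.84664142]]
1.658 0 [[208.67054911 202.68740911]]
1.658 0.031 [[206.37610193 160.13679775]]
1.7 -0.031 [[200.50695456 241.34922886]]
1.7 0 [[197.90911456 202.32960247]]
1.7 0.031 [[195.17106037 159.94835215]]
[302.09211947 171.84310903] [ 247  135  121   55 2779]
[206.52076003 201.45320197] [ 195  161   26   84 1421]
```

{"op": "send_rows", "data": {"deltas": [[[-0.0014,-0.03,0],0],[[-0.0014,-0.0454,0],0],[[-0.0014,-0.0454,0.03],0],[[-0.0014,-0.0454,0.065],0],[[-0.0014,-0.0454,0.093],0]]}}

```text
clock: 46.47
tool_pos: [0.3778, 0.3394, 0.3403]
orientation: [-180.0, 0.0, 8.1]
force: [-0.0, 1.1, 0.1]
opening: 0.0873
gripper_force: 0.0
```

{"op": "send_rows", "data": {"deltas": [[[0,0,0],0],[[0,0,0],0],[[0,0,0],0],[[0,0,0],0],[[0,0,0],0]], "gripper": 0}}

```text
clock: 46.88
tool_pos: [0.3784, 0.3404, 0.3432]
orientation: [-179.9, -0.1, 8.1]
force: [0.0, -0.2, -0.6]
opening: 0.0601
gripper_force: 0.0
```

{"op": "send_rows", "data": {"deltas": [[[0,0,0],0],[[0,0,0],0],[[0,0,0],0],[[0,0,0],0],[[0,0,0],0]]}}

```text
clock: 47.3
tool_pos: [0.3779, 0.3402, 0.3417]
orientation: [-180.0, -0.0, 8.1]
force: [-1.6, 6.1, 0.3]
opening: 0.0266
gripper_force: 2.8
```

{"op": "send_rows", "data": {"deltas": [[[0,0,0],0],[[0,0,0],0],[[0,0,0],0],[[0,0,0],0],[[0,0,0],0]]}}

```text
clock: 47.72
tool_pos: [0.3778, 0.3413, 0.3421]
orientation: [-179.8, -0.0, 8.1]
force: [-3.0, 4.5, 2.2]
opening: 0.0149
gripper_force: 30.0
```

```bash
python3 -c "
from h import *
st()
q0=1.658; prev=None
for i,q in enumerate(np.linspace(1.658,.524,16)):
  P=np.array([.19*(np.cos(q)-np.cos(q0)),-.19*(np.sin(q)-np.sin(q0))])/.8
  if i%5==0: base=P; print('--')
  if i==0: continue
  b=base if i%5 else prevbase
  print(i,(P-b).round(4)); prevbase=base
"
```

```text
t 47.7167 tcp [0.3778 0.3413 0.3421] yaw [-179.8   -0.     8.1] op 0.0149 gf 30.01328319311142 F [-3.   4.5  2.2] boardL [-0.0453  0.1351] q 1.650020604872697 r 0.19074138741839852
--
1 [ 0.0179 -0.0009]
2 [ 0.0359 -0.0004]
3 [0.0537 0.0014]
4 [0.0714 0.0046]
--
5 [0.0888 0.0091]
6 [0.017  0.0058]
7 [0.0335 0.0129]
8 [0.0494 0.0211]
9 [0.0647 0.0306]
--
10 [0.0792 0.0412]
11 [0.0137 0.0117]
12 [0.0264 0.0243]
13 [0.0381 0.0379]
14 [0.0488 0.0523]
--
15 [0.0584 0.0675]
```

{"op": "send_rows", "data": {"deltas": [[[0,0.0179,-0.0009],0],[[0,0.0359,-0.0004],0],[[0,0.0537,0.0014],0],[[0,0.0714,0.0046],0],[[0,0.0888,0.0091],0]]}}

```text
clock: 48.13
tool_pos: [0.3882, 0.2709, 0.3355]
orientation: [-179.8, -0.1, 8.2]
force: [-1.9, 5.9, 2.2]
opening: 0.0151
gripper_force: 30.0
```

{"op": "send_rows", "data": {"deltas": [[[0,0.017,0.0058],0],[[0,0.0335,0.0129],0],[[0,0.0494,0.0211],0],[[0,0.0647,0.0306],0],[[0,0.0792,0.0412],0]]}}

```text
clock: 48.55
tool_pos: [0.3975, 0.2075, 0.3019]
orientation: [-179.8, -0.1, 8.1]
force: [0.3, 6.2, 0.8]
opening: 0.0149
gripper_force: 30.0
```

{"op": "send_rows", "data": {"deltas": [[[0,0.0137,0.0117],0],[[0,0.0264,0.0243],0],[[0,0.0381,0.0379],0],[[0,0.0488,0.0523],0],[[0,0.0488,0.0523],0]]}}

```text
clock: 48.97
tool_pos: [0.4033, 0.1683, 0.258]
orientation: [-179.9, -0.1, 8.1]
force: [8.0, 6.8, -11.6]
opening: 0.0148
gripper_force: 30.0
```

{"op": "send_rows", "data": {"deltas": [[[0,0,0],0],[[0,0,0],0],[[0,0,0],0],[[0,0,0],0],[[0,0,0],0]]}}

```text
clock: 49.38
tool_pos: [0.4032, 0.1688, 0.2587]
orientation: [-180.0, -0.1, 8.1]
force: [7.9, 5.0, -10.1]
opening: 0.0151
gripper_force: 30.0
```

```bash
python3 -c "
from h import *
st()"
```

```text
t 49.3833 tcp [0.4032 0.1688 0.2587] yaw [-1.8e+02 -1.0e-01  8.1e+00] op 0.0151 gf 29.989504516124725 F [  7.9   5.  -10.1] boardL [-0.0453 -0.0392] q 0.5901567535430152 r 0.19165753034663
```

{"op": "send_rows", "data": {"deltas": [[[0,0.003,0.0045],0],[[0,0.006,0.009],0],[[0,0.0084,0.0133],0],[[0,0.0084,0.0133],0],[[0,0.0084,0.0133],0]]}}

```text
clock: 49.8
tool_pos: [0.4041, 0.1628, 0.2485]
orientation: [-179.9, -0.1, 8.1]
force: [5.1, 6.6, -6.7]
opening: 0.0148
gripper_force: 30.0
```

{"op": "send_rows", "data": {"deltas": [[[0,0,0],0],[[0,0,0],0],[[0,0,0],0],[[0,0,0],0],[[0,0,0],0]]}}

```text
clock: 50.22
tool_pos: [0.4041, 0.1628, 0.2485]
orientation: [-179.9, -0.1, 8.1]
force: [4.6, 7.0, -6.9]
opening: 0.0151
gripper_force: 30.0
```

```bash
python3 -c "
from h import *
st()"
```

```text
t 50.2167 tcp [0.4041 0.1628 0.2485] yaw [-1.799e+02 -1.000e-01  8.100e+00] op 0.0151 gf 29.99836564064026 F [ 4.6  7.  -6.9] boardL [-0.0452 -0.0454] q 0.528194348044735 r 0.1914510510572441
```

{"op": "send_rows", "data": {"deltas": [[[0,0,0],0],[[0,0,0],0],[[0,0,0],0],[[0,0,0],0],[[0,0,0],0]], "gripper": 1}}

```text
clock: 50.63
tool_pos: [0.4032, 0.1612, 0.2487]
orientation: [180.0, 0.0, 8.1]
force: [0.2, 0.7, 0.5]
opening: 0.0426
gripper_force: 0.0
```

{"op": "send_rows", "data": {"deltas": [[[0,0,0],0],[[0,0,0],0],[[0,0,-0.03],0],[[0,0,-0.08],0],[[0,0,-0.13],0]]}}

```text
clock: 51.05
tool_pos: [0.4027, 0.161, 0.3535]
orientation: [179.9, 0.1, 8.1]
force: [1.3, 1.1, -0.1]
opening: 0.0761
gripper_force: 0.0
```

{"op": "send_rows", "data": {"deltas": [[[0,0,-0.0],0],[[0,0,0],0],[[0,0,0],0],[[0,0,0],0],[[0,0,0],0]]}}

```text
clock: 51.47
tool_pos: [0.4029, 0.1613, 0.3518]
orientation: [179.9, 0.1, 8.1]
force: [0.4, 0.6, -0.7]
opening: 0.0872
gripper_force: 0.0
```

```bash
python3 -c "
from h import *
st(); p=ctrl.snapshot('wrist'); s=ctrl.snapshot('scene')
hsv=cv2.cvtColor(p['color'],cv2.COLOR_RGB2HSV)
m=((hsv[...,0]<15)&(hsv[...,1]>90)&(hsv[...,2]<100)&(hsv[...,2]>25)).astype(np.uint8)
n,l,ss,c=cv2.connectedComponentsWithStats(m)
for i in range(1,n):
  if ss[i,4]>250: print(c[i],ss[i])
for q in(.45,.5,.524,.55,.6):
  L=[-.035,.12-.19*np.cos(q),.105+.19*np.sin(q)]
  print(q,[proj(p,np.r_[BC+BR@(np.array(L[:2])+[dx,0]),L[2]]).ravel() for dx in (-.031,0,.031)])
a=cv2.resize(p['color'],(512,384)); b=cv2.resize(s['color'][100:300,130:397],(512,384))
cv2.imwrite('pics/c16.png',cv2.resize(np.vstack([a,b])[:,:,::-1],(400,600)))"
```

```text
t 51.4667 tcp [0.4029 0.1613 0.3518] yaw [1.799e+02 1.000e-01 8.100e+00] op 0.0872 gf 0.0 F [ 0.4  0.6 -0.7] boardL [-0.0466 -0.0466] q 0.875706333402917 r 0.2601242942506462
[262.80409357 181.3369883 ] [ 238  148   73   73 1368]
0.45 [array([263.32228592, 217.8140732 ]), array([263.28951683, 183.75114083]), array([263.25116785, 147.24561653])]
0.5 [array([258.33911258, 221.46747439]), array([258.12387408, 186.4710826 ]), array([257.89459318, 148.87511274])]
0.524 [array([255.66306517, 223.26471963]), array([255.34536358, 187.8120268 ]), array([255.00863759, 149.68071583])]
0.55 [array([252.54828771, 225.24219957]), array([252.10776955, 189.28970764]), array([251.64206595, 150.57026203])]
0.6 [array([245.90600513, 229.12877373]), array([245.19196482, 192.20104256]), array([244.43836914, 152.32860871])]
```

View pics/c16.png

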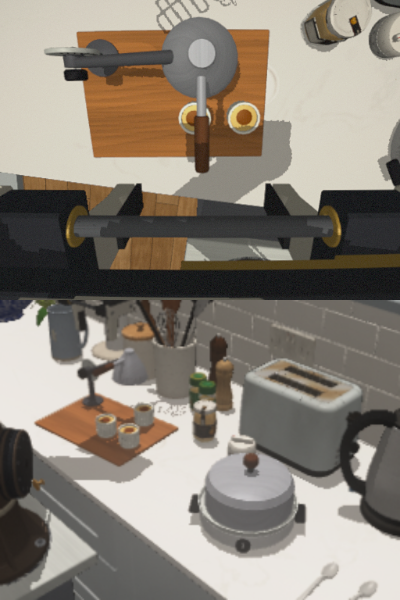

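```bash
python3 -c "
from h import *
np.set_printoptions(precision=2,suppress=True)
for k in range(2): p=ctrl.snapshot('wrist')
hsv=cv2.cvtColor(p['color'],cv2.COLOR_RGB2HSV)
m=(hsv[...,0]<20)&(hsv[...,1]>90)&(hsv[...,2]<110)&(hsv[...,2]>20)
for r in(205,210,214,218): 
  x=np.nonzero(m[r,225:290])[0]+225; print(r,x.min(),x.max(),x.mean()) if len(x) else None
B=np.array([[.11,.16],[.11,-.16],[-.11,-.16],[-.11,.16]])
print(proj(p,[np.r_[BC+BR@b,.008] for b in B]))
b=(hsv[...,0]<20)&(hsv[...,1]>100)&(hsv[...,2]>110)
for r in(60,80,110,180): x=np.nonzero(b[r])[0]; print('board row',r,x.min(),x.max())
for c in(120,160,320): y=np.nonzero(b[:,c])[0]; print('col',c,y.min(),y.max())
for n in('scene','side'):
  s=ctrl.snapshot(n)
  for d in ctrl.cut_out(s,'lamp_arm')[:1]:
    ys,xs=np.nonzero(d['pixels']); print(n,xs.min(),xs.max(),ys.min(),ys.max())
  for q in(.45,.524,.6):
    L=[-.035,.12-.19*np.cos(q),.105+.19*np.sin(q)]; print(q,proj(s,[np.r_[BC+BR@(np.array(L[:2])+[dx,0]),L[2]] for dx in(-.031,.031)]).ravel())
  h=cv2.cvtColor(s['color'],cv2.COLOR_RGB2HSV); mm=(h[...,0]<20)&(h[...,1]>90)&(h[...,2]<100)
  u=proj(s,[np.r_[BC+BR@np.array([-.05,-.045]),.2]])[0].astype(int); print(u); w=mm[u[1]-12:u[1]+12,u[0]-12:u[0]+14]; ys,xs=np.nonzero(w)
  if len(xs): print('handle',xs.mean()+u[0]-12,ys.mean()+u[1]-12,len(xs))
"
```

```text
205 250 266 258.0
210 251 266 258.5
214 251 266 258.5
218 252 266 259.0
[[ 97.74  39.41]
 [347.14  37.14]
 [336.04 200.83]
 [119.84 201.67]]
board row 60 101 342
board row 80 305 341
board row 110 108 339
board row 180 118 334
col 120 41 265
col 160 40 344
col 320 39 196
scene 183 227 132 156
0.45 [193.25 150.7  205.79 144.74]
0.524 [191.66 147.   204.27 141.14]
0.6 [189.84 143.27 202.52 137.5 ]
[195 145]
handle 202.35294117647058 143.58823529411765 17
side 195 235 132 155
0.45 [200.22 150.09 213.2  144.26]
0.524 [198.91 146.64 211.94 140.86]
0.6 [197.42 143.12 210.49 137.39]
[202 145]
handle 206.27272727272728 144.8181818181818 22
```

```bash
python3 -c "
from h import *
print(ctrl.close_job())"
```

```text
the job is handed in; nothing more can be done
None
```

The job is handed in: all three ramekins present are upright on the board, the cover is back inside the tray's rim, and the lamp held when released, at about 0.51 rad (29 degrees) by my estimates of 0.49 to 0.53.

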